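# Pack up after the paint evening

## Robot

A 6-joint arm with a two-finger parallel gripper is mounted at the origin on the work surface. World frame = base frame: x ahead of the robot, y to its left, z up, the work surface at z = 0. Lengths are in m, angles in rad, forces in N, time in s.
With the tool pointing down it reaches from about 0.3 to 0.825 m from the base axis. Payload 5.4 kg.
Tool frame: the origin (TCP) lies midway between the tips of the shut fingers; the grasp point (between the pads) lies 19 mm behind it (manip.grip_depth is the distance from the TCP to the grasp point, in m); z points along the fingers, y is the line along which they close (so a half turn about z gives the same grasp; the last joint's range is limited). The gripper opens to 92 mm and grips with 3 to 60 N. Pads are 20 mm wide; open, the fingers measure 128 mm over their backs; the gripper's body (75 mm by 189 mm) begins 69 mm behind the grasp point.
Start: joints at [1.086, 0.158, 1.597, -0, 1.386, -0.21], TCP at [0.156, 0.553, 0.215] pointing down, gripper open.
Joint ranges: [-2.91, 2.91], [-0.94, 2.29], [0.18, 2.7], [-1.29, 4.43], [0.17, 2.64], [-3, 3]. Speed limits (rad/s): [2.57, 2.57, 3.14, 3.14, 3.14, 3.14].

## Interface

Orientations are given as a unit quaternion [x, y, z, w].
In Python, from cell import monitor, get_image, calibration, order, manip gives the robot as it stands. The module is installed in compiled form; this text tells all that it offers.
- The arm moves only by the tool arm_command, never from a script. Its argument "increments" is text: rows parted by semicolons, each of 7 numbers parted by spaces: the shift along the tool's x, y, z as a fraction of full scale, then the turn, a rotation vector about the tool's x, y, z as a fraction of full scale, then the opening, from 0 (shut) to 1 (fully open). A call has exactly 10 rows; each row is the pose to reach, as a shift and turn from the pose commanded when the call began, along the tool's axes at that moment; what a row does not reach only later rows make up. Full scale, the value 1, is 200 mm for a shift and 90 degrees for a turn. A row lasts 1/8 s, in which the tool goes at most 62.5 mm and 10.7 degrees, less where a joint would pass 70% of its speed; a pose out of reach is approached as far as the arm can. A call with a number of a shift or a turn outside -1 to 1 is refused whole. A call with a gripper value outside its range is refused whole. The fingers move at their own pace and stop on an object; the grip force is fixed at half the most. Time passes only in rows, so rows that repeat a pose let the fingers close, or fill a call up. It gives the time, the measured TCP pose, the force, the opening and the grip force at its end, in the units of the state.
- monitor.sense(): the state, without advancing time (a new reading comes with each control period).
- get_image(name): name is "side" or "top" or "wrist"; returns (picture, depth): 384x512x3 uint8, blue, green, red; 384x512 float32, m along the optical axis (not along the pixel's ray), 0 where there is no reading.
- calibration(name): a dict with "K" (3x3 intrinsics, pixels), "world_from_camera" (4x4, takes a point from camera to world coordinates); the wrist camera has in their place "T_tool_cam" (4x4, takes a point from camera to tool coordinates, whose origin is the TCP and whose axes are the flange's). Camera axes: x right, y down, z forward; pixel columns grow to the right and rows downward; lengths in m; the calibration is good to about 2 mm. A picture is of the moment at which its call begins: read the wrist's pose just before it. calibration takes no time and is no camera call.
- order.close_job(): hands the job in; it is judged then, once.
The state is a dict: "t": time; "joint_positions": joint angles; "joint_vel": joint speeds; "tau": joint torques, N m; "position": TCP position; "eef_rot": TCP orientation; "ft_force": force on the tool from outside, world axes, zero at the start; "torque": the same for the moment, N m; "grip_width": finger opening in m; "grasp_force": force on a finger pad.
Only numpy, scipy, OpenCV 4.12 (cv2) and the standard library are available. Lean on these libraries where they do the work, as an engineer would, in place of code of your own. Each camera call takes 0.05 s, during which the arm holds its last target. There are 200 camera calls.

## Task

Close up the paint table: press the lid of every paint jar fully home before you pack that jar, put all the jars (standing upright) and all the brushes into the open carrying tray where it stands, then lift the loaded tray by its handle, carry it level without spilling anything, and set it down squarely in the middle of the raised serving board on the other side of the table. There are two or three jars and two or three brushes; leave the drinking glass and the capped amber jar where they are.

Things in the scene. Friction and masses are not known exactly. Their poses are not given: they have to be found in the camera images.
- tray: open plywood carrying tray, outside 200 (its x) by 280 (its y) mm, rim 35 mm high, walls and floor 6 mm thick; origin at the centre of its underside, z up. A fixed bridge handle runs along its x over the middle: a wooden bar 18 mm wide, 22 mm high, 100 mm long, its top 151 mm above the underside, on two posts of 10 (x) by 18 (y) mm at x = +-40 mm. No divider on the floor. About 0.35 kg
- tray_handle (a point): middle of the tray's handle bar, 140 mm above the tray's underside; same axes as the tray
- riser: fixed low serving board of dark wood with a black rubber top, 220 (its x) by 300 (its y) mm, 20 mm high; origin at the centre of its underside on the table, z up. Stands on the other side of the table from the tray
- jar1_center (a point): white plastic paint jar (may be absent), round, 50 mm diameter, body 50 mm high, 60 mm high in all when closed, about 0.1 kg with its lid; this point is on its axis, 30 mm above the underside (half-way up the closed jar), z up along the axis. Black lid on top
- lid1_top (a point): middle of the top face of the black lid of jar1: a disc of 54 mm diameter, 10 mm thick; 60 mm above the jar's underside when home, up to 69 mm when ajar
- lid1 (a joint): how far the lid of jar1 has been pressed down, m: 0 to 0.003 at the start (ajar, a grey neck shows below it), 0.009 fully home on the jar's shoulder; moves against friction of about 5 N and stays where it is left
- brush1_center (a point): flat paint brush lying on the table (may be absent), 140 mm long along its x, head towards +x, 16 mm thick at most, about 35 g; this point is at mid-length, 7 mm above its underside, z up. Wooden handle 20 mm wide and 14 mm thick from x = -70 to +15 mm, then steel ferrule and dark bristle head 30 mm wide to x = +70 mm
- jar2_center (a point): white plastic paint jar (may be absent), round, 50 mm diameter, body 50 mm high, 60 mm high in all when closed, about 0.1 kg with its lid; this point is on its axis, 30 mm above the underside (half-way up the closed jar), z up along the axis. Black lid on top
- lid2_top (a point): middle of the top face of the black lid of jar2: a disc of 54 mm diameter, 10 mm thick; 60 mm above the jar's underside when home, up to 69 mm when ajar
- lid2 (a joint): how far the lid of jar2 has been pressed down, m: 0 to 0.003 at the start (ajar, a grey neck shows below it), 0.009 fully home on the jar's shoulder; moves against friction of about 5 N and stays where it is left
- brush2_center (a point): flat paint brush lying on the table (may be absent), 140 mm long along its x, head towards +x, 16 mm thick at most, about 35 g; this point is at mid-length, 7 mm above its underside, z up. Wooden handle 20 mm wide and 14 mm thick from x = -70 to +15 mm, then steel ferrule and dark bristle head 30 mm wide to x = +70 mm
- jar3_center (a point): white plastic paint jar (may be absent), round, 50 mm diameter, body 50 mm high, 60 mm high in all when closed, about 0.1 kg with its lid; this point is on its axis, 30 mm above the underside (half-way up the closed jar), z up along the axis. Black lid on top
- lid3_top (a point): middle of the top face of the black lid of jar3: a disc of 54 mm diameter, 10 mm thick; 60 mm above the jar's underside when home, up to 69 mm when ajar
- lid3 (a joint): how far the lid of jar3 has been pressed down, m: 0 to 0.003 at the start (ajar, a grey neck shows below it), 0.009 fully home on the jar's shoulder; moves against friction of about 5 N and stays where it is left
- brush3_center (a point): flat paint brush lying on the table (may be absent), 140 mm long along its x, head towards +x, 16 mm thick at most, about 35 g; this point is at mid-length, 7 mm above its underside, z up. Wooden handle 20 mm wide and 14 mm thick from x = -70 to +15 mm, then steel ferrule and dark bristle head 30 mm wide to x = +70 mm
- glass: drinking glass, 68 mm diameter, 100 mm high, bystander; origin under its centre
- bottle: amber glass jar with cap, 60 mm diameter, 130 mm high, bystander; origin under its centre

How it is judged:
By the outcome, as a careful person would: the job done as asked, in the order asked, and still so for the second after the job is handed in, with the robot touching nothing.
Of jar1, jar2, jar3 only 2 to 3 are there at a start; the rules pass over those that are not, and their reading is None.
Of brush1, brush2, brush3 only 2 to 3 are there at a start; the rules pass over those that are not, and their reading is None.
At some moment in a run one of jar1, jar2, jar3, brush1, brush2, brush3 may be knocked a few centimetres aside while the robot is not near it.
It also fails if it takes over 210 s, if anything falls off the work surface, if the arm or the gripper's body presses on something with over 40 N, if the wrist force passes 120 N, or if a joint passes its speed limit or range.

## Working session

There is one attempt and no reset: what is moved stays moved. The work goes in short steps, Python scripts to look and compute and a tool call to move; the robot and the scene stay as the last step left them, time stands still between calls to the robot, and variables do not carry over. Pictures are saved under pics/ and viewed, at most 16 in all, crops included, and the job is handed in when it is done.

Besides the shell and the picture viewer there is one more tool, called after "Emit:" as name(argument=value, ...) on one line, values as JSON. arm_command: Moves the arm, as the interface text tells. Its arguments: {"type":"object","properties":{"increments":{"type":"string"}},"required":["increments"]}

```bash
mkdir -p pics; ls; cat > h.py <<'E'
import numpy as np, cv2
from cell import monitor, get_image, calibration, order, manip
from scipy.spatial.transform import Rotation as R
def tool():
    s=monitor.sense(); T=np.eye(4); T[:3,:3]=R.from_quat(s["eef_rot"]).as_matrix(); T[:3,3]=s["position"]; return T
def grab(n):
    c=calibration(n); W=tool()@np.array(c["T_tool_cam"]) if n=="wrist" else np.array(c["world_from_camera"])
    im,d=get_image(n); return im,d,np.array(c["K"]),W
def cloud(d,K,W):
    v,u=np.mgrid[:d.shape[0],:d.shape[1]]
    P=np.stack([(u-K[0,2])/K[0,0]*d,(v-K[1,2])/K[1,1]*d,d],-1)@W[:3,:3].T+W[:3,3]; P[d==0]=np.nan; return P
def ray(u,v,K,W,z):
    r=W[:3,:3]@np.array([(u-K[0,2])/K[0,0],(v-K[1,2])/K[1,1],1]); return W[:3,3]+r*(z-W[2,3])/r[2]
E
python3 - <<'E'
from h import *
print(monitor.sense(), manip.grip_depth)
for n in("top","side"):
    im,d,K,W=grab(n); cv2.imwrite(f"pics/{n}0.png",im); np.savez(f"{n}0.npz",im=im,d=d,K=K,W=W); print(n,W.round(3).tolist(),K[0,0],(d==0).mean())
print(np.array(calibration("wrist")["T_tool_cam"]).round(3).tolist())
E
```

```text
pics
{'t': 0.0, 'joint_positions': array([ 1.08588953e+00,  1.59027868e-01,  1.59822849e+00, -3.64686798e-05,
        1.38618898e+00, -2.10064664e-01]), 'joint_vel': array([ 0.00182405, -0.00058925, -0.00090487, -0.00074129,  0.00071115,
       -0.00131639]), 'tau': array([ 2.80630429e-04, -3.85588181e+01, -3.22101617e+01,  7.00400141e-02,
        3.81678238e-02, -1.51344634e-04]), 'position': array([0.15576617, 0.55284989, 0.2136327 ]), 'eef_rot': array([ 1.36985561e-01,  9.90572611e-01, -8.77078379e-04, -2.98601221e-04]), 'ft_force': array([ 1.12794985, -0.11544656,  0.61240387]), 'torque': array([ 0.05387494,  0.03527109, -0.0087197 ]), 'grasp_force': 0.0, 'grip_width': 0.09165266230753119} 0.0187
top [[0.02, -0.988, 0.15, 0.361], [-1.0, -0.019, 0.004, -0.007], [-0.001, -0.151, -0.989, 1.273], [0.0, 0.0, 0.0, 1.0]] 388.6352511865913 0.0038604736328125
side [[-0.906, -0.321, 0.276, 0.269], [-0.424, 0.705, -0.569, 0.557], [-0.012, -0.632, -0.775, 0.873], [0.0, 0.0, 0.0, 1.0]] 363.0820282054875 0.004063924153645833
[[-0.0, -0.97, -0.243, 0.069], [1.0, -0.0, -0.0, -0.0], [0.0, -0.243, 0.97, -0.172], [0.0, 0.0, 0.0, 1.0]]
```

View pics/top0.png

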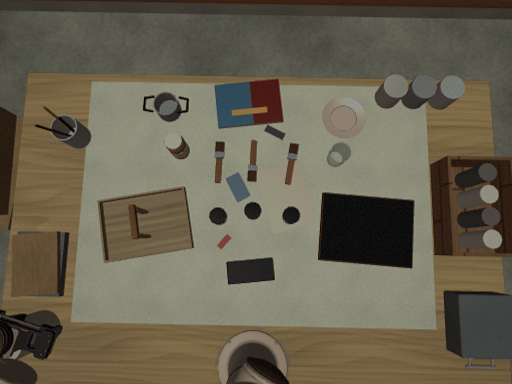

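View pics/side0.png

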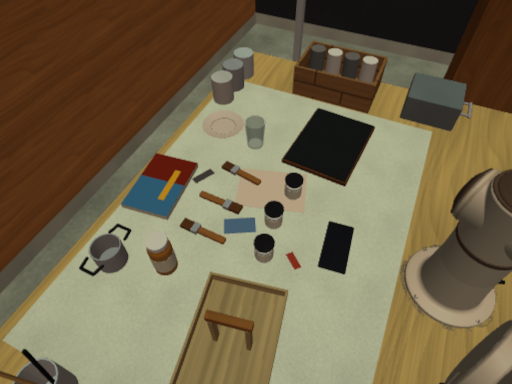

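The top view shows the tray at (145,224) with its handle bar along world x, and the riser at (366,230). Jars are at (218,216), (252,211) and (291,215), and brushes at (219,162), (253,160) and (292,164). The glass is at (339,155) and the amber jar at (177,146).

```bash
cat > m.py <<'E'
from h import *
z=np.load("top0.npz"); im,d,K,W=[z[k] for k in("im","d","K","W")]; P=cloud(d,K,W)
print("tablez",np.nanmedian(P[240:300,200:300,2]))
def win(u0,u1,v0,v1,zlo,zhi):
    m=np.zeros(d.shape,bool); m[v0:v1,u0:u1]=1; return m&(P[...,2]>zlo)&(P[...,2]<zhi)
def rect(m,z):
    c=max(cv2.findContours(m.astype(np.uint8),0,2)[0],key=cv2.contourArea)
    Q=np.array([ray(u,v,K,W,z)[:2] for u,v in c[:,0]],np.float32)
    r=cv2.minAreaRect(Q*1000); return [np.round(x,1) for x in r]
print("tray",rect(win(85,205,175,270,.025,.05),.035),rect(win(85,205,175,270,.01,.2),.035))
m=win(85,205,175,270,.135,.17); print("handle",P[m].mean(0).round(4),rect(m,.151))
m=win(310,422,185,275,.012,.035); print("riser",rect(m,.02),P[m][:,2].mean())
for u,v in((218,216),(252,211),(291,215)):
    m=win(u-15,u+15,v-15,v+15,.05,.09); q=P[m]; zt=np.median(q[:,2]); mm=m&(abs(P[...,2]-zt)<.006); print("lid",zt.round(4),mm.sum(),rect(mm,zt))
hsv=cv2.cvtColor(im,cv2.COLOR_BGR2HSV)
for u,v in((219,162),(253,160),(292,164)):
    m=win(u-14,u+14,v-28,v+28,.006,.03); b=m&(hsv[...,2]<70)
    vv,uu=np.nonzero(m); print("brush",m.sum(),rect(m,.014),np.nanmedian(P[m][:,2]).round(4))
for n,w in(("glass",(322,358,135,170)),("bottle",(160,192,125,162))):
    m=win(*w,.03,.2); print(n,np.nanmedian(P[m],0).round(3), np.nanmax(P[m][:,2]).round(3))
E
python3 m.py
```

```text
tablez 0.001979730230844412
tray [array([432. , 351.1]), array([200.5, 282.2]), np.float64(10.7)] [array([431.8, 351.3]), array([200.8, 287.1]), np.float64(10.7)]
handle [0.4312 0.3496 0.1495] [array([431.6, 349.1]), array([100.3,  22. ]), np.float64(10.6)]
riser [array([ 428.1, -358.7]), array([298.9, 218.7]), np.float64(86.1)] 0.020108632841584515
lid 0.0678 228 [array([460., 116.]), array([50.9, 50.2]), np.float64(46.6)]
lid 0.0676 227 [array([477.7,   7.7]), array([50.7, 50.7]), np.float64(46.1)]
lid 0.0695 228 [array([ 465.9, -112. ]), array([50.2, 50.8]), np.float64(45.7)]
brush 354 [array([642.3, 123. ]), array([ 30.7, 139.6]), np.float64(89.3)] 0.0143
brush 337 [array([649.4,  10.7]), array([ 30.3, 137. ]), np.float64(87.6)] 0.0139
brush 350 [array([ 639.7, -115.3]), array([ 30.1, 142.6]), np.float64(81.2)] 0.0139
glass [ 0.67  -0.268  0.079] 0.105
bottle [0.67  0.246 0.127] 0.136
```

```bash
cat > plan.py <<'E'
import sys; from h import *
# waypoints "x,y,z,closingyaw_deg" ; 't' prefix: tray coords (x,y in mm rel. to tray, yaw still world)
def plan(wps):
    T=tool(); s=monitor.sense(); p=T[:3,3]; Rm=T[:3,:3]
    print("t %.1f pos %s yaw %.1f j6 %.2f F %s w %.4f"%(s["t"],p.round(4),np.degrees(np.arctan2(Rm[1,1],Rm[0,1])),s["joint_positions"][5],s["ft_force"].round(1),s["grip_width"]))
    for w in wps:
        if w[0]=='t':
            a,b,z,y=map(float,w[1:].split(',')); c=np.radians(10.7); x0=.432+(a*np.cos(c)-b*np.sin(c))/1e3; y0=.350+(a*np.sin(c)+b*np.cos(c))/1e3
        else: x0,y0,z,y=map(float,w.split(','))
        q=np.array([x0,y0,z]); c=np.radians(y); ty=np.array([np.cos(c),np.sin(c),0]); tz=np.array([0,0,-1.]); N=np.stack([np.cross(ty,tz),ty,tz],1)
        print(w,q.round(4)[:2],"shift",(Rm.T@(q-p)/.2).round(3),"turn",(R.from_matrix(Rm.T@N).as_rotvec()/(np.pi/2)).round(3)); p,Rm=q,N
if __name__=="__main__": plan(sys.argv[1:])
E
python3 plan.py .28,.36,.2,80 .46,.225,.12,88 .46,.116,.085,88 .46,.116,.058,88 .46,.116,.1,88 .4777,.0077,.085,88 .4777,.0077,.058,88 .4777,.0077,.1,88 .4659,-.112,.085,88 .4659,-.112,.058,88 .4659,-.112,.15,88
```

```text
t 0.1 pos [0.1558 0.5529 0.2137] yaw 74.3 j6 -0.21 F [ 0.3 -0.4  0.3] w 0.0917
.28,.36,.2,80 [0.28 0.36] shift [-0.859 -0.76   0.07 ] turn [-0.001 -0.    -0.064]
.46,.225,.12,88 [0.46  0.225] shift [-1.004 -0.508  0.4  ] turn [ 0.     0.    -0.089]
.46,.116,.085,88 [0.46  0.116] shift [-0.019 -0.545  0.175] turn [0. 0. 0.]
.46,.116,.058,88 [0.46  0.116] shift [0.    0.    0.135] turn [0. 0. 0.]
.46,.116,.1,88 [0.46  0.116] shift [ 0.    0.   -0.21] turn [0. 0. 0.]
.4777,.0077,.085,88 [0.4777 0.0077] shift [-0.107 -0.538  0.075] turn [0. 0. 0.]
.4777,.0077,.058,88 [0.4777 0.0077] shift [0.    0.    0.135] turn [0. 0. 0.]
.4777,.0077,.1,88 [0.4777 0.0077] shift [ 0.    0.   -0.21] turn [0. 0. 0.]
.4659,-.112,.085,88 [ 0.4659 -0.112 ] shift [ 0.038 -0.6    0.075] turn [0. 0. 0.]
.4659,-.112,.058,88 [ 0.4659 -0.112 ] shift [0.    0.    0.135] turn [0. 0. 0.]
.4659,-.112,.15,88 [ 0.4659 -0.112 ] shift [ 0.    0.   -0.46] turn [0. 0. 0.]
```

Emit:
arm_command(increments="-.43 -.38 .03 0 0 -.03 0;-.859 -.76 .07 0 0 -.064 0;-.859 -.76 .07 0 0 -.064 0;-.859 -.76 .07 0 0 -.064 0;-.859 -.76 .07 0 0 -.064 0;-.859 -.76 .07 0 0 -.064 0;-.859 -.76 .07 0 0 -.064 0;-.859 -.76 .07 0 0 -.064 0;-.859 -.76 .07 0 0 -.064 0;-.859 -.76 .07 0 0 -.064 0")

```text
t: 1.35
position: [0.28, 0.3607, 0.2006]
eef_rot: [0.087, 0.996, -0.0, -0.0]
ft_force: [-0.6, 0.2, -0.4]
grip_width: 0.0002
grasp_force: 0.0
```

Emit:
arm_command(increments="-.25 -.12 0 0 0 -.02 0;-.5 -.25 0 0 0 -.04 0;-.75 -.38 0 0 0 -.06 0;-1 -.508 0 0 0 -.089 0;-1 -.508 0 0 0 -.089 0;-1 -.508 .1 0 0 -.089 0;-1 -.508 .2 0 0 -.089 0;-1 -.508 .3 0 0 -.089 0;-1 -.508 .3 0 0 -.089 0;-1 -.508 .3 0 0 -.089 0")

```text
t: 2.6
position: [0.4595, 0.2264, 0.1415]
eef_rot: [0.017, 1.0, 0.0, 0.0]
ft_force: [-0.3, 0.2, 0.0]
grip_width: 0.0004
grasp_force: 0.0
```

Emit:
arm_command(increments="-.02 -.25 .05 0 0 0 0;-.02 -.545 .1 0 0 0 0;-.02 -.545 .2 0 0 0 0;-.02 -.545 .275 0 0 0 0;-.02 -.545 .275 0 0 0 0;-.02 -.545 .275 0 0 0 0;-.02 -.545 .275 0 0 0 0;-.02 -.545 .275 0 0 0 0;-.02 -.545 .275 0 0 0 0;-.02 -.545 .275 0 0 0 0")

```text
t: 3.85
position: [0.4598, 0.1167, 0.0857]
eef_rot: [0.017, 1.0, -0.0, 0.0]
ft_force: [-0.3, 0.2, 0.7]
grip_width: -0.0001
grasp_force: 0.0
```

```bash
python3 plan.py .46,.116,.085,88 .46,.116,.058,88
```

```text
t 3.9 pos [0.4598 0.1167 0.0857] yaw 88.0 j6 -1.54 F [-0.3  0.2  0.7] w -0.0001
.46,.116,.085,88 [0.46  0.116] shift [-0.001 -0.003  0.003] turn [-0.  0.  0.]
.46,.116,.058,88 [0.46  0.116] shift [0.    0.    0.135] turn [0. 0. 0.]
```

Emit:
arm_command(increments="0 0 .03 0 0 0 0;0 0 .06 0 0 0 0;0 0 .08 0 0 0 0;0 0 .1 0 0 0 0;0 0 .11 0 0 0 0;0 0 .12 0 0 0 0;0 0 .127 0 0 0 0;0 0 .132 0 0 0 0;0 0 .137 0 0 0 0;0 0 .137 0 0 0 0")

```text
t: 5.1
position: [0.4603, 0.1167, 0.0604]
eef_rot: [0.017, 1.0, -0.0, 0.0]
ft_force: [-8.5, -0.7, 19.1]
grip_width: 0.0003
grasp_force: 9.6
```

Emit:
arm_command(increments="0 0 -.1 0 0 0 0;0 0 -.21 0 0 0 0;0 0 -.21 0 0 0 0;-.05 -.25 -.21 0 0 0 0;-.107 -.538 -.21 0 0 0 0;-.107 -.538 -.21 0 0 0 0;-.107 -.538 -.14 0 0 0 0;-.107 -.538 -.14 0 0 0 0;-.107 -.538 -.14 0 0 0 0;-.107 -.538 -.14 0 0 0 0")

```text
t: 6.35
position: [0.4775, 0.009, 0.0863]
eef_rot: [0.017, 1.0, -0.0, 0.0]
ft_force: [0.3, -0.5, 0.4]
grip_width: 0.0004
grasp_force: 0.0
```

Emit:
arm_command(increments="0 0 .03 0 0 0 0;0 0 .06 0 0 0 0;0 0 .08 0 0 0 0;0 0 .1 0 0 0 0;0 0 .11 0 0 0 0;0 0 .12 0 0 0 0;0 0 .127 0 0 0 0;0 0 .132 0 0 0 0;0 0 .14 0 0 0 0;0 0 .14 0 0 0 0")

```text
t: 7.6
position: [0.4779, 0.0083, 0.0604]
eef_rot: [0.017, 1.0, -0.0, -0.0]
ft_force: [-7.8, 1.2, 18.6]
grip_width: 0.0002
grasp_force: 9.5
```

Emit:
arm_command(increments="0 0 -.1 0 0 0 0;0 0 -.21 0 0 0 0;0 0 -.21 0 0 0 0;.02 -.3 -.21 0 0 0 0;.038 -.6 -.21 0 0 0 0;.038 -.6 -.21 0 0 0 0;.038 -.6 -.14 0 0 0 0;.038 -.6 -.14 0 0 0 0;.038 -.6 -.14 0 0 0 0;.038 -.6 -.14 0 0 0 0")

```text
t: 8.85
position: [0.4659, -0.1106, 0.0863]
eef_rot: [0.017, 1.0, -0.0, 0.0]
ft_force: [0.7, 0.6, 0.2]
grip_width: 0.0005
grasp_force: 0.0
```

Emit:
arm_command(increments="0 0 .03 0 0 0 0;0 0 .06 0 0 0 0;0 0 .08 0 0 0 0;0 0 .1 0 0 0 0;0 0 .11 0 0 0 0;0 0 .12 0 0 0 0;0 0 .127 0 0 0 0;0 0 .132 0 0 0 0;0 0 .14 0 0 0 0;0 0 .14 0 0 0 0")

```text
t: 10.1
position: [0.4661, -0.1114, 0.0604]
eef_rot: [0.017, 1.0, -0.0, -0.0]
ft_force: [-7.7, 3.3, 19.2]
grip_width: 0.0006
grasp_force: 9.6
```

Emit:
arm_command(increments="0 0 -.1 0 0 0 0;0 0 -.3 0 0 0 0;0 0 -.6 0 0 0 0;0 0 -.7 0 0 0 0;0 0 -.7 0 0 0 .3;0 0 -.7 0 0 0 .5;0 0 -.7 0 0 0 .5;0 0 -.7 0 0 0 .5;0 0 -.7 0 0 0 .5;0 0 -.7 0 0 0 .5")

```text
t: 11.35
position: [0.4657, -0.1113, 0.1981]
eef_rot: [0.017, 1.0, 0.0, -0.0]
ft_force: [-0.6, -0.1, 0.2]
grip_width: 0.0463
grasp_force: 0.0
```

```bash
cat > look.py <<'E'
from h import *
im,d,K,W=grab("top"); np.savez("top0.npz",im=im,d=d,K=K,W=W)
P=cloud(d,K,W); hsv=cv2.cvtColor(im,cv2.COLOR_BGR2HSV)
m=((P[...,2]>.05)&(P[...,2]<.08)&(P[...,0]>.3)&(P[...,0]<.75)&(abs(P[...,1])<.5)).astype(np.uint8)
def show(m,zz,tag,lo,hi):
    for c in cv2.findContours(m,0,2)[0]:
        if lo<cv2.contourArea(c)<hi:
            r=cv2.minAreaRect(np.array([ray(u,v,K,W,zz)[:2]*1000 for u,v in c[:,0]],np.float32))
            k=np.zeros_like(m); cv2.drawContours(k,[c],-1,1,-1); print(tag,np.round(r[0]),np.round(r[1]),round(r[2],1),"z",np.median(P[(k*m)>0][:,2]).round(4))
show(m,.06,"jar",120,500)
m=((P[...,2]>.008)&(P[...,2]<.03)&(P[...,0]>.5)&(P[...,0]<.75)&(abs(P[...,1])<.25)).astype(np.uint8)
show(m,.014,"brush",150,600)
E
python3 look.py
```

```text
jar [461. 115.] [50. 50.] 1.8 z 0.0602
jar [478.   8.] [51. 51.] 46.2 z 0.0605
brush [ 667. -120.] [34. 87.] 85.6 z 0.0146
brush [642. 121.] [139.  30.] 1.8 z 0.0142
brush [649.  15.] [136.  30.] 1.1 z 0.0148
```

```bash
python3 plan.py .640,-.1155,.08,81.2 .640,-.1155,.003,81.2 .64,-.1155,.2,81.2 .52,.03,.22,45 .43,.17,.22,10.7 t-68,-55,.22,10.7 t-68,-55,.042,10.7
```

```text
t 11.4 pos [ 0.4657 -0.1113  0.1982] yaw 88.0 j6 -2.02 F [-0.3 -0.4  0.4] w 0.0461
.640,-.1155,.08,81.2 [ 0.64   -0.1155] shift [-0.872  0.009  0.591] turn [ 0.    -0.     0.076]
.640,-.1155,.003,81.2 [ 0.64   -0.1155] shift [0.    0.    0.385] turn [0. 0. 0.]
.64,-.1155,.2,81.2 [ 0.64   -0.1155] shift [ 0.     0.    -0.985] turn [0. 0. 0.]
.52,.03,.22,45 [0.52 0.03] shift [ 0.704  0.627 -0.1  ] turn [0.    0.    0.402]
.43,.17,.22,10.7 [0.43 0.17] shift [0.813 0.177 0.   ] turn [0.    0.    0.381]
t-68,-55,.22,10.7 [0.3754 0.2833] shift [ 0.607 -0.163  0.   ] turn [0. 0. 0.]
t-68,-55,.042,10.7 [0.3754 0.2833] shift [0.   0.   0.89] turn [0. 0. 0.]
```

Emit:
arm_command(increments="-.2 0 0 0 0 .02 .5;-.45 0 .1 0 0 .05 .5;-.7 0 .2 0 0 .076 .5;-.872 .009 .4 0 0 .076 .5;-.872 .009 .591 0 0 .076 .5;-.872 .009 .591 0 0 .076 .5;-.872 .009 .591 0 0 .076 .5;-.872 .009 .591 0 0 .076 .5;-.872 .009 .591 0 0 .076 .5;-.872 .009 .591 0 0 .076 .5")

```text
t: 12.65
position: [0.6404, -0.1157, 0.0809]
eef_rot: [0.077, 0.997, -0.0, 0.001]
ft_force: [-0.6, -0.5, 0.1]
grip_width: 0.0457
grasp_force: 0.0
```

Emit:
arm_command(increments="0 0 .15 0 0 0 .5;0 0 .3 0 0 0 .5;0 0 .385 0 0 0 .5;0 0 .385 0 0 0 .5;0 0 .385 0 0 0 0;0 0 .385 0 0 0 0;0 0 .385 0 0 0 0;0 0 .385 0 0 0 0;0 0 .2 0 0 0 0;0 0 0 0 0 0 0")

```text
t: 13.9
position: [0.6392, -0.1152, 0.0799]
eef_rot: [0.077, 0.997, 0.0, -0.001]
ft_force: [0.5, -0.1, -0.7]
grip_width: 0.0198
grasp_force: 30.0
```

```bash
python3 - <<'E'
from h import *
im,d,K,W=grab("wrist"); cv2.imwrite("pics/w1.png",im); print(monitor.sense()["grip_width"],monitor.sense()["grasp_force"])
E
```

```text
0.01962226476044331 29.9981626868248
```

View pics/w1.png

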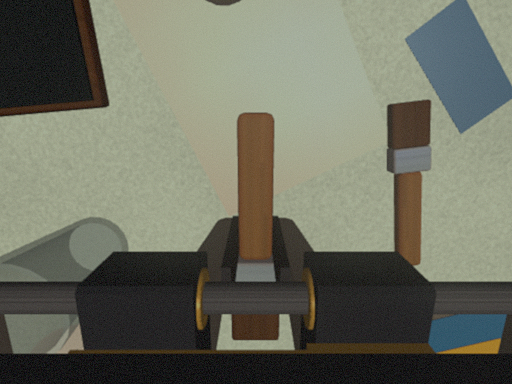

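The wrist view shows brush 3 held squarely: handle end at (255,113), ferrule at (255,268), brush 2 at right around (410,165).

Emit:
arm_command(increments="0 0 -.3 0 0 0 0;0 0 -.6 0 0 .0 0;.1 .1 -.7 0 0 .06 0;.3 .25 -.7 0 0 .14 0;.5 .45 -.7 0 0 .22 0;.704 .627 -.7 0 0 .3 0;.704 .627 -.7 0 0 .402 0;.704 .627 -.7 0 0 .402 0;.704 .627 -.7 0 0 .402 0;.704 .627 -.7 0 0 .402 0")

```text
t: 15.2
position: [0.5204, 0.0295, 0.2199]
eef_rot: [0.382, 0.924, -0.0, -0.0]
ft_force: [0.2, 0.5, 0.0]
grip_width: 0.0196
grasp_force: 30.0
```

Emit:
arm_command(increments=".2 .04 0 0 0 .1 0;.4 .08 0 0 0 .2 0;.6 .12 0 0 0 .29 0;.813 .177 0 0 0 .381 0;.813 .177 0 0 0 .381 0;.813 .177 0 0 0 .381 0;.813 .177 0 0 0 .381 0;.813 .177 0 0 0 .381 0;.813 .177 0 0 0 .381 0;.813 .177 0 0 0 .381 0")

```text
t: 16.45
position: [0.4303, 0.1698, 0.22]
eef_rot: [0.638, 0.77, -0.0, 0.0]
ft_force: [0.6, 0.7, -0.6]
grip_width: 0.0194
grasp_force: 30.0
```

Emit:
arm_command(increments=".2 -.05 0 0 0 0 0;.4 -.1 0 0 0 0 0;.607 -.163 0 0 0 0 0;.607 -.163 0 0 0 0 0;.607 -.163 0.2 0 0 0 0;.607 -.163 .4 0 0 0 0;.607 -.163 .5 0 0 0 0;.607 -.163 .5 0 0 0 0;.607 -.163 .5 0 0 0 0;.607 -.163 .5 0 0 0 0")

```text
t: 17.7
position: [0.3767, 0.2834, 0.1214]
eef_rot: [0.638, 0.77, 0.001, 0.001]
ft_force: [0.3, -0.0, -1.1]
grip_width: 0.0194
grasp_force: 30.0
```

```bash
python3 plan.py t-68,-55,.042,10.7 t-68,-55,.22,10.7; python3 look.py; python3 - <<'E'
from h import *
im,d,K,W=grab("wrist"); cv2.imwrite("pics/w2.png",im)
E
```

```text
t 17.7 pos [0.3767 0.2834 0.1214] yaw 10.7 j6 0.20 F [ 0.3 -0.  -1.1] w 0.0194
t-68,-55,.042,10.7 [0.3754 0.2833] shift [ 0.    -0.008  0.397] turn [ 0.002 -0.    -0.   ]
t-68,-55,.22,10.7 [0.3754 0.2833] shift [ 0.    0.   -0.89] turn [0. 0. 0.]
jar [461. 115.] [50. 50.] 1.8 z 0.0605
jar [ 467. -113.] [53. 50.] 0.5 z 0.0601
jar [478.   8.] [51. 51.] 46.2 z 0.0605
brush [642. 121.] [139.  30.] 1.8 z 0.0148
brush [649.  15.] [136.  30.] 1.1 z 0.0145
```

View pics/w2.png

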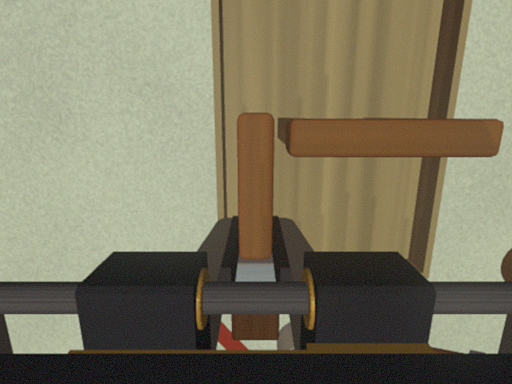

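The brush hangs beside the bar end (bar from column 288, brush 236–274) and inside the left wall (column ~215). I'll lower it and release.

Emit:
arm_command(increments="0 -.008 .2 0 0 0 0;0 -.008 .3 0 0 0 0;0 -.008 .397 0 0 0 0;0 -.008 .397 0 0 0 0;0 -.008 .397 0 0 0 0;0 -.008 .397 0 0 0 .4;0 -.008 .397 0 0 0 .4;0 -.008 .397 0 0 0 .4;0 -.008 .25 0 0 0 .4;0 -.008 0 0 0 0 .4")

```text
t: 19.05
position: [0.3724, 0.2822, 0.1193]
eef_rot: [0.638, 0.77, -0.002, -0.001]
ft_force: [1.9, 0.7, 0.0]
grip_width: 0.0366
grasp_force: 0.0
```

```bash
python3 plan.py .43,.17,.22,10.7 .52,.05,.22,50 .649,.013,.1,89 .649,.013,.003,89 .649,.013,.2,89 .52,.13,.22,50 .45,.24,.22,10.7 t68,55,.22,10.7 t68,55,.042,10.7 
```

```text
t 19.1 pos [0.3724 0.2822 0.1193] yaw 10.7 j6 0.20 F [1.9 0.7 0. ] w 0.0366
.43,.17,.22,10.7 [0.43 0.17] shift [-0.605  0.177 -0.504] turn [-0.003  0.001  0.   ]
.52,.05,.22,50 [0.52 0.05] shift [-0.673  0.331  0.   ] turn [ 0.     0.    -0.437]
.649,.013,.1,89 [0.649 0.013] shift [-0.613  0.273  0.6  ] turn [ 0.     0.    -0.433]
.649,.013,.003,89 [0.649 0.013] shift [0.    0.    0.485] turn [0. 0. 0.]
.649,.013,.2,89 [0.649 0.013] shift [ 0.     0.    -0.985] turn [0. 0. 0.]
.52,.13,.22,50 [0.52 0.13] shift [ 0.655  0.574 -0.1  ] turn [0.    0.    0.433]
.45,.24,.22,10.7 [0.45 0.24] shift [0.622 0.196 0.   ] turn [0.    0.    0.437]
t68,55,.22,10.7 [0.4886 0.4167] shift [0.832 0.354 0.   ] turn [0. 0. 0.]
t68,55,.042,10.7 [0.4886 0.4167] shift [0.   0.   0.89] turn [0. 0. 0.]
```

Emit:
arm_command(increments="0 0 -.25 0 0 0 .5;0 0 -.504 0 0 0 .5;-.2 .06 -.504 0 0 0 .5;-.4 .12 -.504 0 0 0 .5;-.605 .177 -.504 0 0 0 .5;-.605 .177 -.504 0 0 0 .5;-.605 .177 -.504 0 0 0 .5;-.605 .177 -.504 0 0 0 .5;-.605 .177 -.504 0 0 0 .5;-.605 .177 -.504 0 0 0 .5")

```text
t: 20.3
position: [0.4311, 0.1711, 0.2208]
eef_rot: [0.638, 0.77, 0.0, -0.0]
ft_force: [0.1, 0.3, -0.2]
grip_width: 0.0458
grasp_force: 0.0
```

Emit:
arm_command(increments="-.2 .1 0 0 0 -.1 .5;-.4 .2 0 0 0 -.2 .5;-.6 .3 0 0 0 -.3 .5;-.673 .331 0 0 0 -.4 .5;-.673 .331 0 0 0 -.437 .5;-.673 .331 0 0 0 -.437 .5;-.673 .331 0 0 0 -.437 .5;-.673 .331 0 0 0 -.437 .5;-.673 .331 0 0 0 -.437 .5;-.673 .331 0 0 0 -.437 .5")

```text
t: 21.55
position: [0.5213, 0.0508, 0.2208]
eef_rot: [0.342, 0.94, 0.0, 0.0]
ft_force: [0.4, 0.2, -0.3]
grip_width: 0.0455
grasp_force: 0.0
```

Emit:
arm_command(increments="-.2 .1 0 0 0 -.1 .5;-.4 .2 .1 0 0 -.2 .5;-.613 .273 .2 0 0 -.3 .5;-.613 .273 .4 0 0 -.4 .5;-.613 .273 .6 0 0 -.433 .5;-.613 .273 .6 0 0 -.433 .5;-.613 .273 .6 0 0 -.433 .5;-.613 .273 .6 0 0 -.433 .5;-.613 .273 .6 0 0 -.433 .5;-.613 .273 .6 0 0 -.433 .5")

```text
t: 22.8
position: [0.6508, 0.0138, 0.1017]
eef_rot: [0.009, 1.0, -0.0, 0.001]
ft_force: [0.2, -1.2, -0.2]
grip_width: 0.0462
grasp_force: 0.0
```

```bash
python3 plan.py .649,.013,.003,89; python3 - <<'E'
from h import *
im,d,K,W=grab("wrist"); cv2.imwrite("pics/w3.png",im); im,d,K,W=grab("top"); cv2.imwrite("pics/t3.png",cv2.resize(im[100:300,60:360],None,fx=2,fy=2))
E
```

```text
t 22.8 pos [0.6508 0.0138 0.1017] yaw 89.0 j6 -1.72 F [ 0.2 -1.2 -0.2] w 0.0462
.649,.013,.003,89 [0.649 0.013] shift [ 0.01  -0.004  0.493] turn [-0.     0.001  0.   ]
```

View pics/t3.png

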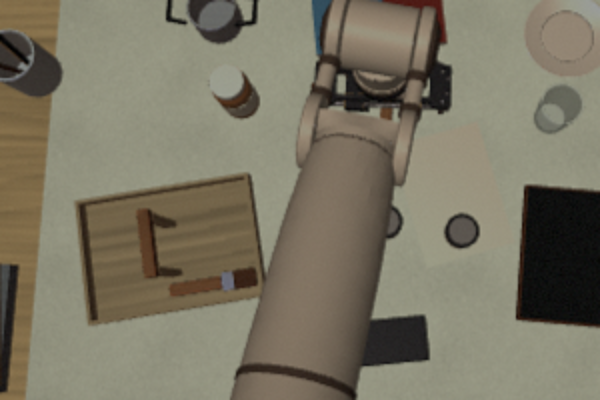

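Brush 3 lies flat in the tray at (215,282) of the crop, head towards the right wall. Now brush 2.

Emit:
arm_command(increments="0 0 .2 0 0 0 .5;.01 0 .4 0 0 0 .5;.01 0 .493 0 0 0 .5;.01 0 .493 0 0 0 .5;.01 0 .493 0 0 0 0;.01 0 .493 0 0 0 0;.01 0 .493 0 0 0 0;.01 0 .493 0 0 0 0;.01 0 .2 0 0 0 0;.01 0 -.1 0 0 0 0")

```text
t: 24.15
position: [0.6474, 0.014, 0.1211]
eef_rot: [0.009, 1.0, 0.0, -0.001]
ft_force: [1.2, 0.0, 0.9]
grip_width: 0.0197
grasp_force: 30.0
```

Emit:
arm_command(increments="0 0 -.25 0 0 0 0;0 0 -.5 0 0 .0 0;.1 .1 -.5 0 0 .06 0;.3 .25 -.5 0 0 .14 0;.5 .45 -.5 0 0 .22 0;.65 .57 -.5 0 0 .3 0;.65 .57 -.5 0 0 .433 0;.65 .57 -.5 0 0 .433 0;.65 .57 -.5 0 0 .433 0;.65 .57 -.5 0 0 .433 0")

```text
t: 25.4
position: [0.5206, 0.1297, 0.2207]
eef_rot: [0.341, 0.94, -0.0, -0.0]
ft_force: [0.3, -0.3, -0.0]
grip_width: 0.0196
grasp_force: 30.0
```

Emit:
arm_command(increments=".2 .05 0 0 0 .1 0;.4 .1 0 0 0 .2 0;.6 .15 0 0 0 .3 0;.622 .196 0 0 0 .4 0;.622 .196 0 0 0 .437 0;.622 .196 0 0 0 .437 0;.622 .196 0 0 0 .437 0;.622 .196 0 0 0 .437 0;.622 .196 0 0 0 .437 0;.622 .196 0 0 0 .437 0")

```text
t: 26.65
position: [0.4502, 0.2399, 0.2208]
eef_rot: [0.638, 0.77, 0.0, 0.0]
ft_force: [-0.2, -0.9, -0.7]
grip_width: 0.0195
grasp_force: 30.0
```

Emit:
arm_command(increments=".2 .1 0 0 0 0 0;.4 .2 0 0 0 0 0;.6 .3 0 0 0 0 0;.832 .354 0 0 0 0 0;.832 .354 0 0 0 0 0;.832 .354 0 0 0 0 0;.832 .354 .2 0 0 0 0;.832 .354 .3 0 0 0 0;.832 .354 .3 0 0 0 0;.832 .354 .3 0 0 0 0")

```text
t: 27.9
position: [0.4896, 0.4167, 0.1623]
eef_rot: [0.638, 0.77, 0.001, 0.0]
ft_force: [0.5, 0.1, 0.2]
grip_width: 0.0197
grasp_force: 30.0
```

```bash
python3 plan.py t68,55,.042,10.7; python3 - <<'E'
from h import *
im,d,K,W=grab("wrist"); cv2.imwrite("pics/w4.png",im)
E
```

```text
t 27.9 pos [0.4896 0.4167 0.1623] yaw 10.7 j6 0.33 F [0.5 0.1 0.2] w 0.0197
t68,55,.042,10.7 [0.4886 0.4167] shift [ 0.    -0.006  0.601] turn [ 0.001 -0.    -0.   ]
```

View pics/w4.png

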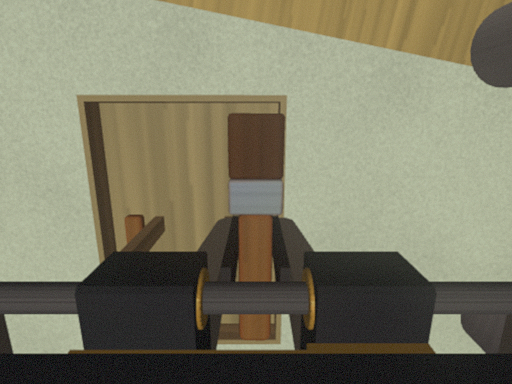

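Brush 2 is held with its head outward (head at rows 113–178), on a line clear of the right wall (column ~278). I'll lower it and release.

Emit:
arm_command(increments="0 -.006 .2 0 0 0 0;0 -.006 .4 0 0 0 0;0 -.006 .5 0 0 0 0;0 -.006 .6 0 0 0 0;0 -.006 .6 0 0 0 0;0 -.006 .6 0 0 0 .4;0 -.006 .6 0 0 0 .4;0 -.006 .6 0 0 0 .4;0 -.006 .3 0 0 0 .4;0 -.006 -.2 0 0 0 .4")

```text
t: 29.2
position: [0.487, 0.416, 0.1642]
eef_rot: [0.638, 0.77, -0.001, -0.0]
ft_force: [0.8, -0.3, 0.1]
grip_width: 0.0369
grasp_force: 0.0
```

Emit:
arm_command(increments="-.2 -.1 -.1 0 0 0 .5;-.4 -.2 -.1 0 0 0 .5;-.6 -.3 -.1 0 0 0 .5;-.832 -.354 -.1 0 0 0 .5;-.832 -.354 -.1 0 0 0 .5;-.832 -.354 -.1 0 0 0 .5;-.832 -.354 -.1 0 0 0 .5;-.832 -.354 -.1 0 0 0 .5;-.832 -.354 -.1 0 0 0 .5;-.832 -.354 -.1 0 0 0 .5")

```text
t: 30.45
position: [0.449, 0.24, 0.1833]
eef_rot: [0.638, 0.77, -0.0, -0.0]
ft_force: [0.3, 0.7, -0.5]
grip_width: 0.0461
grasp_force: 0.0
```

```bash
python3 look.py; python3 plan.py .52,.16,.22,50 .597,.121,.1,90 .597,.121,.003,90 .597,.121,.2,90 .52,.18,.22,50 .45,.28,.22,10.7 t0,100,.22,10.7 t0,100,.042,10.7
```

```text
jar [461. 115.] [50. 50.] 1.8 z 0.0602
jar [ 467. -113.] [53. 50.] 0.5 z 0.0602
jar [478.   8.] [51. 51.] 46.2 z 0.0602
brush [642. 121.] [139.  30.] 1.8 z 0.0146
t 30.5 pos [0.449  0.2399 0.1832] yaw 10.7 j6 0.07 F [-0.1 -0.3 -0.4] w 0.0459
.52,.16,.22,50 [0.52 0.16] shift [-0.459  0.275 -0.184] turn [-0.    -0.    -0.436]
.597,.121,.1,90 [0.597 0.121] shift [-0.42   0.098  0.6  ] turn [ 0.     0.    -0.444]
.597,.121,.003,90 [0.597 0.121] shift [0.    0.    0.485] turn [0. 0. 0.]
.597,.121,.2,90 [0.597 0.121] shift [ 0.     0.    -0.985] turn [0. 0. 0.]
.52,.18,.22,50 [0.52 0.18] shift [ 0.385  0.295 -0.1  ] turn [0.    0.    0.444]
.45,.28,.22,10.7 [0.45 0.28] shift [0.59  0.158 0.   ] turn [0.    0.    0.437]
t0,100,.22,10.7 [0.4134 0.4483] shift [ 0.861 -0.023  0.   ] turn [0. 0. 0.]
t0,100,.042,10.7 [0.4134 0.4483] shift [0.   0.   0.89] turn [0. 0. 0.]
```

```bash
python3 plan.py .597,.121,.2,90 .52,.18,.22,50 .45,.28,.22,10.7 t0,145,.22,10.7 t0,145,.06,10.7 t0,100,.06,10.7 t0,100,.012,10.7| tail -5
```

```text
.45,.28,.22,10.7 [0.45 0.28] shift [0.59  0.158 0.   ] turn [0.    0.    0.437]
t0,145,.22,10.7 [0.4051 0.4925] shift [ 1.086 -0.023  0.   ] turn [0. 0. 0.]
t0,145,.06,10.7 [0.4051 0.4925] shift [0.  0.  0.8] turn [0. 0. 0.]
t0,100,.06,10.7 [0.4134 0.4483] shift [-0.225 -0.     0.   ] turn [0. 0. 0.]
t0,100,.012,10.7 [0.4134 0.4483] shift [0.   0.   0.24] turn [0. 0. 0.]
```

Emit:
arm_command(increments="-.2 .12 -.18 0 0 -.1 .5;-.4 .24 -.18 0 0 -.2 .5;-.459 .275 -.184 0 0 -.3 .5;-.459 .275 -.184 0 0 -.4 .5;-.459 .275 -.184 0 0 -.436 .5;-.459 .275 -.184 0 0 -.436 .5;-.459 .275 -.184 0 0 -.436 .5;-.459 .275 -.184 0 0 -.436 .5;-.459 .275 -.184 0 0 -.436 .5;-.459 .275 -.184 0 0 -.436 .5")

```text
t: 31.75
position: [0.5201, 0.1599, 0.2201]
eef_rot: [0.342, 0.94, 0.0, 0.0]
ft_force: [0.5, 0.3, 0.8]
grip_width: 0.0457
grasp_force: 0.0
```

Emit:
arm_command(increments="-.2 .05 0 0 0 -.1 .5;-.42 .098 0 0 0 -.2 .5;-.42 .098 0 0 0 -.3 .5;-.42 .098 .2 0 0 -.444 .5;-.42 .098 .4 0 0 -.444 .5;-.42 .098 .6 0 0 -.444 .5;-.42 .098 .6 0 0 -.444 .5;-.42 .098 .6 0 0 -.444 .5;-.42 .098 .6 0 0 -.444 .5;-.42 .098 .6 0 0 -.444 .5")

```text
t: 33.0
position: [0.5981, 0.1208, 0.1018]
eef_rot: [0.001, 1.0, -0.0, 0.001]
ft_force: [0.1, -0.3, 0.3]
grip_width: 0.0459
grasp_force: 0.0
```

```bash
python3 plan.py .597,.121,.003,90;  python3 - <<'E'
from h import *
im,d,K,W=grab("side"); cv2.imwrite("pics/s5.png",im)
E
```

```text
t 33.0 pos [0.5981 0.1208 0.1018] yaw 89.9 j6 -1.57 F [ 0.1 -0.3  0.3] w 0.0459
.597,.121,.003,90 [0.597 0.121] shift [0.007 0.001 0.494] turn [-0.     0.002 -0.001]
```

View pics/s5.png

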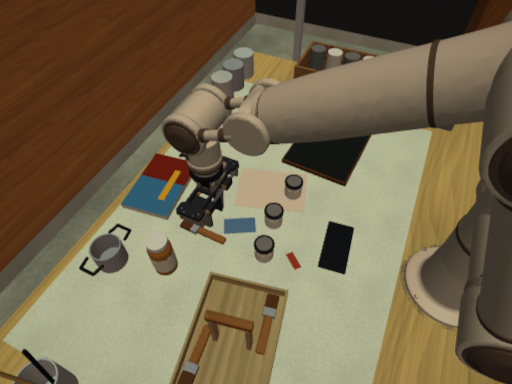

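Brushes 2 and 3 lie in the tray (at (200,355) and (268,322)). The open gripper is above brush 1's handle and clear of the amber jar at (160,250).

Emit:
arm_command(increments="0 0 .2 0 0 0 .5;.007 0 .4 0 0 0 .5;.007 0 .494 0 0 0 .5;.007 0 .494 0 0 0 .5;.007 0 .494 0 0 0 0;.007 0 .494 0 0 0 0;.007 0 .494 0 0 0 0;.007 0 .494 0 0 0 0;.007 0 .2 0 0 0 0;.007 0 -.1 0 0 0 0")

```text
t: 34.3
position: [0.5946, 0.1207, 0.1204]
eef_rot: [0.001, 1.0, -0.0, -0.001]
ft_force: [1.3, 0.3, 0.1]
grip_width: 0.0197
grasp_force: 29.8
```

Emit:
arm_command(increments="0 0 -.25 0 0 0 0;0 0 -.5 0 0 .0 0;.1 .1 -.5 0 0 .1 0;.2 .2 -.5 0 0 .2 0;.385 .295 -.5 0 0 .3 0;.385 .295 -.5 0 0 .4 0;.385 .295 -.5 0 0 .444 0;.385 .295 -.5 0 0 .444 0;.385 .295 -.5 0 0 .444 0;.385 .295 -.5 0 0 .444 0")

```text
t: 35.55
position: [0.5187, 0.1798, 0.22]
eef_rot: [0.342, 0.94, -0.0, -0.0]
ft_force: [0.2, -0.3, -1.1]
grip_width: 0.02
grasp_force: 29.8
```

Emit:
arm_command(increments=".2 .05 0 0 0 .1 0;.4 .1 0 0 0 .2 0;.59 .158 0 0 0 .3 0;.59 .158 0 0 0 .4 0;.59 .158 0 0 0 .437 0;.59 .158 0 0 0 .437 0;.59 .158 0 0 0 .437 0;.59 .158 0 0 0 .437 0;.59 .158 0 0 0 .437 0;.59 .158 0 0 0 .437 0")

```text
t: 36.8
position: [0.4488, 0.2799, 0.2201]
eef_rot: [0.639, 0.77, -0.0, 0.0]
ft_force: [0.4, -0.3, 0.2]
grip_width: 0.0199
grasp_force: 29.8
```

Emit:
arm_command(increments=".2 0 0 0 0 0 0;.4 0 0 0 0 0 0;.6 -.023 0 0 0 0 0;.8 -.023 0 0 0 0 0;1 -.023 0 0 0 0 0;1 -.023 0 0 0 0 0;1 -.023 0 0 0 0 0;1 -.023 0 0 0 0 0;1 -.023 0 0 0 0 0;1 -.023 0 0 0 0 0")

```text
t: 38.05
position: [0.4076, 0.4753, 0.2202]
eef_rot: [0.639, 0.769, 0.0, 0.0]
ft_force: [0.2, -0.2, -0.1]
grip_width: 0.0198
grasp_force: 29.8
```

```bash
python3 plan.py t0,145,.19,10.7 t0,145,.06,10.7; python3 - <<'E'
from h import *
im,d,K,W=grab("wrist"); cv2.imwrite("pics/w6.png",im)
E
```

```text
t 38.0 pos [0.4076 0.4753 0.2202] yaw 10.6 j6 0.48 F [ 0.2 -0.2 -0.1] w 0.0198
t0,145,.19,10.7 [0.4051 0.4925] shift [0.087 0.004 0.151] turn [ 0.    -0.    -0.001]
t0,145,.06,10.7 [0.4051 0.4925] shift [0.   0.   0.65] turn [0. 0. 0.]
```

View pics/w6.png

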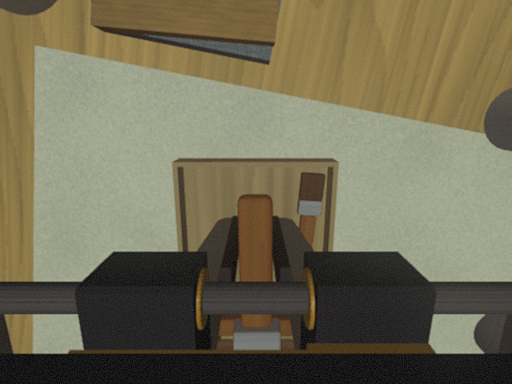

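Brush 1 is held near its tail (handle end at row 195), centred in the tray, with brush 2 at right (310,190). I'll lower it outside the bar, then slide its head under the bar between the posts.

Emit:
arm_command(increments=".087 0 0 0 0 0 0;.087 0 .15 0 0 0 0;.087 0 .3 0 0 0 0;.087 0 .45 0 0 0 0;.087 0 .6 0 0 0 0;.087 0 .7 0 0 0 0;.087 0 .8 0 0 0 0;.087 0 .8 0 0 0 0;.087 0 .8 0 0 0 0;.087 0 .8 0 0 0 0")

```text
t: 39.35
position: [0.4049, 0.4935, 0.0615]
eef_rot: [0.639, 0.77, 0.001, 0.0]
ft_force: [-0.1, -0.3, 0.9]
grip_width: 0.02
grasp_force: 29.8
```

Emit:
arm_command(increments="-.04 0 0 0 0 0 0;-.08 0 0 0 0 0 0;-.12 0 0 0 0 0 0;-.16 0 0 0 0 0 0;-.2 0 0 0 0 0 0;-.225 0 0 0 0 0 0;-.225 0 0 0 0 0 0;-.225 0 .1 0 0 0 0;-.225 0 .2 0 0 0 0;-.225 0 .23 0 0 0 0")

```text
t: 40.6
position: [0.4105, 0.4474, 0.0109]
eef_rot: [0.639, 0.77, -0.002, -0.001]
ft_force: [0.4, -0.6, -0.9]
grip_width: 0.0195
grasp_force: 29.8
```

Emit:
arm_command(increments="0 0 .01 0 0 0 0;0 0 .01 0 0 0 .35;0 0 .01 0 0 0 .35;0 0 .01 0 0 0 .35;0 0 -.2 0 0 0 .4;0 0 -.5 0 0 0 .7;0 0 -.8 0 0 0 .9;0 0 -.95 0 0 0 .9;0 0 -.95 0 0 0 .9;0 0 -.95 0 0 0 .9")

```text
t: 41.85
position: [0.4117, 0.448, 0.2025]
eef_rot: [0.639, 0.77, -0.001, -0.0]
ft_force: [0.3, -0.0, -0.8]
grip_width: 0.0826
grasp_force: 0.0
```

```bash
python3 look.py; python3 plan.py .45,.27,.2,10.7 .46,.1155,.2,10.7 .46,.1155,.012,10.7 
```

```text
jar [461. 115.] [50. 50.] 1.1 z 0.0604
jar [ 467. -113.] [53. 50.] 0.5 z 0.0602
jar [478.   8.] [51. 51.] 46.2 z 0.0604
t 41.9 pos [0.4114 0.4478 0.2018] yaw 10.6 j6 0.44 F [-0.1 -0.3  0. ] w 0.0827
.45,.27,.2,10.7 [0.45 0.27] shift [-0.91   0.026  0.01 ] turn [-0.002  0.001 -0.001]
.46,.1155,.2,10.7 [0.46   0.1155] shift [-0.768 -0.094  0.   ] turn [0. 0. 0.]
.46,.1155,.012,10.7 [0.46   0.1155] shift [0.   0.   0.94] turn [0. 0. 0.]
```

Emit:
arm_command(increments="-.2 0 0 0 0 0 .9;-.4 0 0 0 0 0 .9;-.65 .02 0 0 0 0 .9;-.91 .026 .01 0 0 0 .9;-.91 .026 .01 0 0 0 .9;-.91 .026 .01 0 0 0 .9;-.91 .026 .01 0 0 0 .9;-.91 .026 .01 0 0 0 .9;-.91 .026 .01 0 0 0 .9;-.91 .026 .01 0 0 0 .9")

```text
t: 43.15
position: [0.451, 0.2709, 0.2021]
eef_rot: [0.638, 0.77, 0.0, 0.0]
ft_force: [-0.7, -0.4, -0.5]
grip_width: 0.083
grasp_force: 0.0
```

Emit:
arm_command(increments="-.2 -.02 0 0 0 0 .9;-.4 -.05 0 0 0 0 .9;-.6 -.08 0 0 0 0 .9;-.768 -.094 0 0 0 0 .9;-.768 -.094 0 0 0 0 .9;-.768 -.094 .25 0 0 0 .9;-.768 -.094 .45 0 0 0 .9;-.768 -.094 .45 0 0 0 .9;-.768 -.094 .45 0 0 0 .9;-.768 -.094 .45 0 0 0 .9")

```text
t: 44.4
position: [0.4626, 0.1165, 0.1143]
eef_rot: [0.638, 0.77, 0.001, 0.002]
ft_force: [0.4, -0.8, -0.6]
grip_width: 0.0831
grasp_force: 0.0
```

```bash
python3 plan.py .4605,.1155,.038,10.7 .4605,.1155,.15,10.7 t-14,-60,.15,10.7 t-14,-60,.0455,10.7;  python3 - <<'E'
from h import *
im,d,K,W=grab("wrist"); cv2.imwrite("pics/w7.png",im)
E
```

```text
t 44.4 pos [0.4626 0.1165 0.1143] yaw 10.6 j6 -0.19 F [ 0.4 -0.8 -0.6] w 0.0831
.4605,.1155,.038,10.7 [0.4605 0.1155] shift [-0.003 -0.013  0.381] turn [ 0.002  0.    -0.001]
.4605,.1155,.15,10.7 [0.4605 0.1155] shift [ 0.    0.   -0.56] turn [0. 0. 0.]
t-14,-60,.15,10.7 [0.4294 0.2884] shift [0.879 0.008 0.   ] turn [0. 0. 0.]
t-14,-60,.0455,10.7 [0.4294 0.2884] shift [0.    0.    0.522] turn [0. 0. 0.]
```

View pics/w7.png

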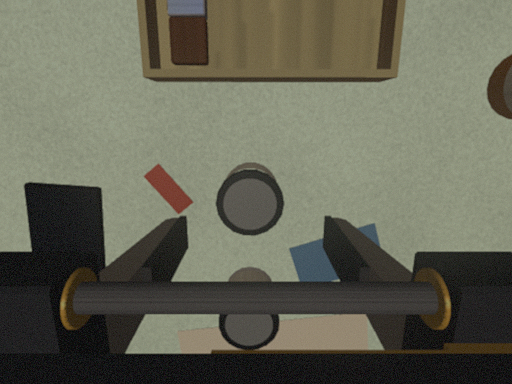

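Jar 1's lid is at (250,203), below the opened fingers, and jar 2 is at (249,322). I'll use the wrist camera to fix jar 1's position.

```bash
cat > wlid.py <<'E'
from h import *
# dark round lid nearest the grasp line, via depth cloud at lid height
im,d,K,W=grab("wrist"); P=cloud(d,K,W); p=tool()[:3,3]
m=((abs(P[...,2]-.06)<.006)&(np.hypot(P[...,0]-p[0],P[...,1]-p[1])<.06)).astype(np.uint8)
c=max(cv2.findContours(m,0,2)[0],key=cv2.contourArea); (u,v),r=cv2.minEnclosingCircle(c)
print("lid",np.round([u,v,r],1),ray(u,v,K,W,.06).round(4),"z",np.nanmedian(P[...,2][m>0]).round(4),"d",round(2*r*d[int(v),int(u)]/K[0,0],4))
E
python3 wlid.py; python3 plan.py .4605,.1155,.038,10.7
```

```text
lid [250.1 202.1  34.1] [0.4572 0.1177 0.06  ] z 0.062 d 0.0532
t 44.5 pos [0.4621 0.1164 0.1137] yaw 10.6 j6 -0.19 F [-0.1 -0.1 -0.2] w 0.0822
.4605,.1155,.038,10.7 [0.4605 0.1155] shift [-0.003 -0.01   0.379] turn [ 0.002  0.    -0.001]
```

Emit:
arm_command(increments="0 -.015 .15 0 0 0 .9;0 -.015 .3 0 0 0 .9;0 -.015 .38 0 0 0 .9;0 -.015 .38 0 0 0 .9;0 -.015 .38 0 0 0 .3;0 -.015 .38 0 0 0 .3;0 -.015 .38 0 0 0 .3;0 -.015 .38 0 0 0 .3;0 -.015 .33 0 0 0 .3;0 -.015 .25 0 0 0 .3")

```text
t: 45.75
position: [0.4573, 0.1157, 0.0624]
eef_rot: [0.639, 0.77, -0.001, -0.001]
ft_force: [0.4, 0.3, -0.7]
grip_width: 0.053
grasp_force: 30.0
```

```bash
python3 plan.py .46,.1155,.15,10.7 t-14,-60,.15,10.7 t-14,-60,.0455,10.7;  python3 - <<'E'
from h import *
print(monitor.sense()["grasp_force"]); im,d,K,W=grab("side"); cv2.imwrite("pics/s8.png",cv2.resize(im[150:384,150:350],None,fx=2.5,fy=2.5))
E
```

```text
t 45.8 pos [0.4573 0.1157 0.0624] yaw 10.6 j6 -0.19 F [ 0.4  0.3 -0.7] w 0.0530
.46,.1155,.15,10.7 [0.46   0.1155] shift [-0.003  0.013 -0.438] turn [-0.001 -0.    -0.001]
t-14,-60,.15,10.7 [0.4294 0.2884] shift [0.878 0.01  0.   ] turn [0. 0. 0.]
t-14,-60,.0455,10.7 [0.4294 0.2884] shift [0.    0.    0.522] turn [0. 0. 0.]
29.999831914901733
```

View pics/s8.png

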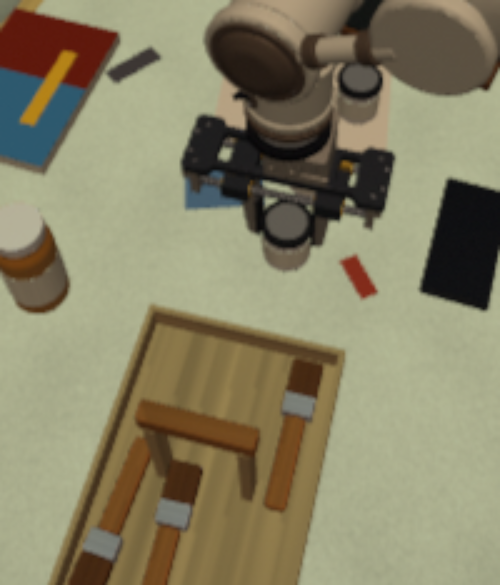

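Jar 1 is gripped by the lid and lifted upright (crop (287,235)). All three brushes are inside the tray.

Emit:
arm_command(increments="0 0 -.15 0 0 0 .3;0 0 -.3 0 0 0 .3;0 0 -.438 0 0 0 .3;0 0 -.438 0 0 0 .3;0.1 0.01 -.438 0 0 0 .3;.25 .02 -.438 0 0 0 .3;.4 .02 -.438 0 0 0 .3;.55 .02 -.438 0 0 0 .3;.7 .02 -.438 0 0 0 .3;.8 .02 -.438 0 0 0 .3")

```text
t: 47.05
position: [0.4311, 0.2745, 0.148]
eef_rot: [0.638, 0.77, -0.001, -0.001]
ft_force: [1.2, -0.3, -1.3]
grip_width: 0.0528
grasp_force: 30.0
```

Emit:
arm_command(increments=".078 0 0 0 0 0 .3;.078 0 0 0 0 0 .3;.078 0 .1 0 0 0 .3;.078 0 .2 0 0 0 .3;.078 0 .3 0 0 0 .3;.078 0 .4 0 0 0 .3;.078 0 .45 0 0 0 .3;.078 0 .45 0 0 0 .3;.078 0 .45 0 0 0 .3;.078 0 .45 0 0 0 .3")

```text
t: 48.3
position: [0.4302, 0.2892, 0.0606]
eef_rot: [0.639, 0.77, 0.001, 0.0]
ft_force: [-0.4, 0.7, -0.6]
grip_width: 0.0529
grasp_force: 30.0
```

```bash
python3 plan.py t-14,-60,.0455,10.7 t-14,-60,.15,10.7 .49,.1,.15,10.7 .478,.008,.1,10.7
```

```text
t 48.3 pos [0.4302 0.2892 0.0606] yaw 10.6 j6 0.17 F [-0.4  0.7 -0.6] w 0.0529
t-14,-60,.0455,10.7 [0.4294 0.2884] shift [-0.003 -0.005  0.076] turn [ 0.001 -0.    -0.001]
t-14,-60,.15,10.7 [0.4294 0.2884] shift [ 0.     0.    -0.522] turn [0. 0. 0.]
.49,.1,.15,10.7 [0.49 0.1 ] shift [-0.982  0.123  0.   ] turn [0. 0. 0.]
.478,.008,.1,10.7 [0.478 0.008] shift [-0.441 -0.144  0.25 ] turn [0. 0. 0.]
```

Emit:
arm_command(increments="0 0 .04 0 0 0 .3;0 0 .08 0 0 0 .3;0 0 .08 0 0 0 .3;0 0 .08 0 0 0 .3;0 0 .08 0 0 0 .7;0 0 .08 0 0 0 .7;0 0 .08 0 0 0 .7;0 0 .0 0 0 0 .7;0 0 -.2 0 0 0 .7;0 0 -.45 0 0 0 .7")

```text
t: 49.55
position: [0.4289, 0.2888, 0.1512]
eef_rot: [0.639, 0.77, -0.001, -0.0]
ft_force: [0.7, 0.0, 0.8]
grip_width: 0.0646
grasp_force: 0.0
```

Emit:
arm_command(increments="-.2 .02 0 0 0 0 .9;-.4 .04 0 0 0 0 .9;-.6 .06 0 0 0 0 .9;-.8 .1 0 0 0 0 .9;-.98 .12 0 0 0 0 .9;-.98 .12 0 0 0 0 .9;-.98 .12 0 0 0 0 .9;-.98 .12 0 0 0 0 .9;-.98 .12 0 0 0 0 .9;-.98 .12 0 0 0 0 .9")

```text
t: 50.8
position: [0.4891, 0.1013, 0.1497]
eef_rot: [0.638, 0.77, -0.0, -0.0]
ft_force: [-0.5, -0.3, -0.3]
grip_width: 0.0828
grasp_force: 0.0
```

Emit:
arm_command(increments="-.2 -.05 0 0 0 0 .9;-.44 -.144 0 0 0 0 .9;-.44 -.144 0.1 0 0 0 .9;-.44 -.144 .2 0 0 0 .9;-.44 -.144 .25 0 0 0 .9;-.44 -.144 .25 0 0 0 .9;-.44 -.144 .25 0 0 0 .9;-.44 -.144 .25 0 0 0 .9;-.44 -.144 .25 0 0 0 .9;-.44 -.144 .25 0 0 0 .9")

```text
t: 52.05
position: [0.4773, 0.009, 0.0999]
eef_rot: [0.639, 0.77, 0.0, 0.0]
ft_force: [0.9, 0.2, 0.5]
grip_width: 0.0826
grasp_force: 0.0
```

```bash
python3 wlid.py; python3 look.py; python3 plan.py .4775,.0085,.038,10.7
```

```text
lid [255.4 209.2  36. ] [0.4763 0.0096 0.06  ] z 0.062 d 0.0533
jar [431. 290.] [54. 52.] 47.1 z 0.0663
jar [ 467. -113.] [53. 50.] 0.5 z 0.0604
t 52.1 pos [0.4772 0.009  0.0998] yaw 10.6 j6 -0.42 F [-0.5 -0.3 -0.1] w 0.0828
.4775,.0085,.038,10.7 [0.4775 0.0085] shift [-0.003  0.001  0.309] turn [ 0.     0.    -0.001]
```

Emit:
arm_command(increments="0 0 .12 0 0 0 .9;0 0 .24 0 0 0 .9;0 0 .308 0 0 0 .9;0 0 .308 0 0 0 .9;0 0 .308 0 0 0 .3;0 0 .308 0 0 0 .3;0 0 .308 0 0 0 .3;0 0 .308 0 0 0 .3;0 0 .25 0 0 0 .3;0 0 .15 0 0 0 .3")

```text
t: 53.4
position: [0.4763, 0.0092, 0.0698]
eef_rot: [0.639, 0.77, -0.0, -0.001]
ft_force: [0.3, 0.0, -0.7]
grip_width: 0.0527
grasp_force: 30.0
```

```bash
python3 plan.py .478,.0085,.15,10.7 .5,.12,.15,10.7 t60,-100,.15,10.7 t60,-100,.065,10.7
```

```text
t 53.4 pos [0.4763 0.0092 0.0698] yaw 10.6 j6 -0.42 F [ 0.3  0.  -0.7] w 0.0527
.478,.0085,.15,10.7 [0.478  0.0085] shift [-0.005  0.007 -0.401] turn [-0.001 -0.001 -0.001]
.5,.12,.15,10.7 [0.5  0.12] shift [0.527 0.212 0.   ] turn [0. 0. 0.]
t60,-100,.15,10.7 [0.5095 0.2629] shift [0.693 0.179 0.   ] turn [0. 0. 0.]
t60,-100,.065,10.7 [0.5095 0.2629] shift [0.    0.    0.425] turn [0. 0. 0.]
```

Emit:
arm_command(increments="0 0 -.15 0 0 0 .3;0 0 -.3 0 0 0 .3;0 0 -.4 0 0 0 .3;0 0 -.4 0 0 0 .3;.12 .05 -.4 0 0 0 .3;.25 .1 -.4 0 0 0 .3;.4 .16 -.4 0 0 0 .3;.527 .22 -.4 0 0 0 .3;.527 .22 -.4 0 0 0 .3;.527 .22 -.4 0 0 0 .3")

```text
t: 54.65
position: [0.5003, 0.1202, 0.1488]
eef_rot: [0.639, 0.77, -0.001, -0.001]
ft_force: [-0.9, -0.5, -0.5]
grip_width: 0.053
grasp_force: 30.0
```

Emit:
arm_command(increments=".15 .04 0 0 0 0 .3;.3 .08 0 0 0 0 .3;.45 .12 0 0 0 0 .3;.6 .16 0 0 0 0 .3;.693 .18 0 0 0 0 .3;.693 .18 .1 0 0 0 .3;.693 .18 .2 0 0 0 .3;.693 .18 .35 0 0 0 .3;.693 .18 .42 0 0 0 .3;.693 .18 .42 0 0 0 .3")

```text
t: 55.9
position: [0.51, 0.2629, 0.0647]
eef_rot: [0.639, 0.769, -0.001, -0.001]
ft_force: [-1.0, -0.0, -0.3]
grip_width: 0.0531
grasp_force: 30.0
```

```bash
python3 plan.py t60,-100,.045,10.7 t60,-100,.15,10.7 .5,.1,.15,10.7 .48,-.06,.15,10.7 .467,-.112,.1,10.7
```

```text
t 55.9 pos [0.51   0.2629 0.0647] yaw 10.6 j6 0.08 F [-1.  -0.  -0.3] w 0.0531
t60,-100,.045,10.7 [0.5095 0.2629] shift [ 0.001 -0.002  0.099] turn [-0.002  0.    -0.001]
t60,-100,.15,10.7 [0.5095 0.2629] shift [ 0.     0.    -0.525] turn [0. 0. 0.]
.5,.1,.15,10.7 [0.5 0.1] shift [-0.791 -0.198  0.   ] turn [0. 0. 0.]
.48,-.06,.15,10.7 [ 0.48 -0.06] shift [-0.768 -0.247  0.   ] turn [0. 0. 0.]
.467,-.112,.1,10.7 [ 0.467 -0.112] shift [-0.243 -0.112  0.25 ] turn [0. 0. 0.]
```

Emit:
arm_command(increments="0 0 .05 0 0 0 .3;0 0 .1 0 0 0 .3;0 0 .1 0 0 0 .3;0 0 .1 0 0 0 .3;0 0 .1 0 0 0 .67;0 0 .1 0 0 0 .67;0 0 .1 0 0 0 .67;0 0 .05 0 0 0 .67;0 0 -.2 0 0 0 .67;0 0 -.43 0 0 0 .67")

```text
t: 57.15
position: [0.5108, 0.2636, 0.1537]
eef_rot: [0.639, 0.77, 0.0, 0.0]
ft_force: [1.1, 0.9, 0.9]
grip_width: 0.0614
grasp_force: 0.0
```

Emit:
arm_command(increments="-.2 -.05 0 0 0 0 .9;-.4 -.1 0 0 0 0 .9;-.6 -.15 0 0 0 0 .9;-.79 -.2 0 0 0 0 .9;-.79 -.2 0 0 0 0 .9;-.79 -.2 0 0 0 0 .9;-.79 -.2 0 0 0 0 .9;-.79 -.2 0 0 0 0 .9;-.79 -.2 0 0 0 0 .9;-.79 -.2 0 0 0 0 .9")

```text
t: 58.4
position: [0.5006, 0.1011, 0.1516]
eef_rot: [0.638, 0.77, -0.0, -0.0]
ft_force: [0.2, -0.4, -0.4]
grip_width: 0.0826
grasp_force: 0.0
```

Emit:
arm_command(increments="-.25 -.08 0 0 0 0 .9;-.5 -.16 0 0 0 0 .9;-.75 -.24 0 0 0 0 .9;-1 -.35 0 0 0 0 .9;-1 -.36 0.05 0 0 0 .9;-1 -.36 .15 0 0 0 .9;-1 -.36 .25 0 0 0 .9;-1 -.36 .25 0 0 0 .9;-1 -.36 .25 0 0 0 .9;-1 -.36 .25 0 0 0 .9")

```text
t: 59.65
position: [0.4675, -0.109, 0.1027]
eef_rot: [0.638, 0.77, 0.0, 0.001]
ft_force: [0.1, -0.4, -0.7]
grip_width: 0.0831
grasp_force: 0.0
```

```bash
python3 wlid.py; python3 look.py; python3 plan.py .467,-.112,.038,10.7
```

```text
lid [251.2 210.7  35.5] [ 0.4638 -0.1109  0.06  ] z 0.062 d 0.0531
jar [431. 290.] [54. 52.] 47.1 z 0.0662
jar [511. 263.] [51. 54.] 1.1 z 0.066
t 59.8 pos [ 0.4673 -0.1091  0.1025] yaw 10.6 j6 -0.67 F [0.1 0.4 0.6] w 0.0825
.467,-.112,.038,10.7 [ 0.467 -0.112] shift [-0.014 -0.005  0.322] turn [ 0.001  0.001 -0.001]
```

Emit:
arm_command(increments="-.012 -.01 .12 0 0 0 .9;-.012 -.01 .24 0 0 0 .9;-.012 -.01 .32 0 0 0 .9;-.012 -.01 .32 0 0 0 .9;-.012 -.01 .32 0 0 0 .3;-.012 -.01 .32 0 0 0 .3;-.012 -.01 .32 0 0 0 .3;-.012 -.01 .32 0 0 0 .3;-.012 -.01 .25 0 0 0 .3;-.012 -.01 .15 0 0 0 .3")

```text
t: 61.0
position: [0.4647, -0.1114, 0.0722]
eef_rot: [0.639, 0.77, -0.0, -0.001]
ft_force: [0.3, -0.0, -1.1]
grip_width: 0.0531
grasp_force: 30.0
```

```bash
python3 plan.py .466,-.112,.22,10.7 .43,.05,.23,10.7 .35,.22,.23,10.7 t-55,40,.23,10.7 t-55,75,.23,10.7 t-55,75,.065,10.7
```

```text
t 61.0 pos [ 0.4647 -0.1114  0.0722] yaw 10.6 j6 -0.67 F [ 0.3 -0.  -1.1] w 0.0531
.466,-.112,.22,10.7 [ 0.466 -0.112] shift [-0.004  0.005 -0.739] turn [-0.001 -0.001 -0.001]
.43,.05,.23,10.7 [0.43 0.05] shift [ 0.829 -0.026 -0.05 ] turn [0. 0. 0.]
.35,.22,.23,10.7 [0.35 0.22] shift [ 0.909 -0.235  0.   ] turn [0. 0. 0.]
t-55,40,.23,10.7 [0.3705 0.3791] shift [0.763 0.249 0.   ] turn [0. 0. 0.]
t-55,75,.23,10.7 [0.364  0.4135] shift [0.175 0.    0.   ] turn [0. 0. 0.]
t-55,75,.065,10.7 [0.364  0.4135] shift [0.    0.    0.825] turn [0. 0. 0.]
```

Emit:
arm_command(increments="0 0 -.2 0 0 0 .3;0 0 -.4 0 0 0 .3;0 0 -.6 0 0 0 .3;0 0 -.79 0 0 0 .3;.15 0 -.79 0 0 0 .3;.3 0 -.79 0 0 0 .3;.5 -.02 -.79 0 0 0 .3;.7 -.026 -.79 0 0 0 .3;.829 -.026 -.79 0 0 0 .3;.829 -.026 -.79 0 0 0 .3")

```text
t: 62.25
position: [0.4291, 0.0515, 0.2303]
eef_rot: [0.637, 0.77, 0.0, 0.0]
ft_force: [0.1, -1.4, -1.0]
grip_width: 0.0529
grasp_force: 30.0
```

Emit:
arm_command(increments=".15 -.04 0 0 0 0 .3;.3 -.08 0 0 0 0 .3;.45 -.12 0 0 0 0 .3;.6 -.16 0 0 0 0 .3;.75 -.2 0 0 0 0 .3;.909 -.235 0 0 0 0 .3;.909 -.235 0 0 0 0 .3;.909 -.235 0 0 0 0 .3;.909 -.235 0 0 0 0 .3;.909 -.235 0 0 0 0 .3")

```text
t: 63.5
position: [0.3502, 0.2197, 0.2297]
eef_rot: [0.639, 0.769, -0.0, 0.0]
ft_force: [-0.5, -1.0, -1.5]
grip_width: 0.053
grasp_force: 30.0
```

Emit:
arm_command(increments=".15 .04 0 0 0 0 .3;.3 .08 0 0 0 0 .3;.45 .12 0 0 0 0 .3;.6 .16 0 0 0 0 .3;.75 .2 0 0 0 0 .3;.938 .249 0 0 0 0 .3;.938 .249 0 0 0 0 .3;.938 .249 0.1 0 0 0 .3;.938 .249 .3 0 0 0 .3;.938 .249 .3 0 0 0 .3")

```text
t: 64.75
position: [0.3623, 0.4113, 0.1665]
eef_rot: [0.639, 0.769, -0.004, -0.001]
ft_force: [1.3, -1.1, -1.4]
grip_width: 0.0528
grasp_force: 30.0
```

```bash
python3 plan.py t-55,75,.07,10.7 t-55,75,.045,10.7 ; python3 - <<'E'
from h import *
im,d,K,W=grab("wrist"); cv2.imwrite("pics/w9.png",im)
E
```

```text
t 64.8 pos [0.3623 0.4113 0.1665] yaw 10.6 j6 0.44 F [ 1.3 -1.1 -1.4] w 0.0528
t-55,75,.07,10.7 [0.364  0.4135] shift [0.011 0.014 0.482] turn [-0.004  0.002 -0.001]
t-55,75,.045,10.7 [0.364  0.4135] shift [0.    0.    0.125] turn [0. 0. 0.]
```

View pics/w9.png

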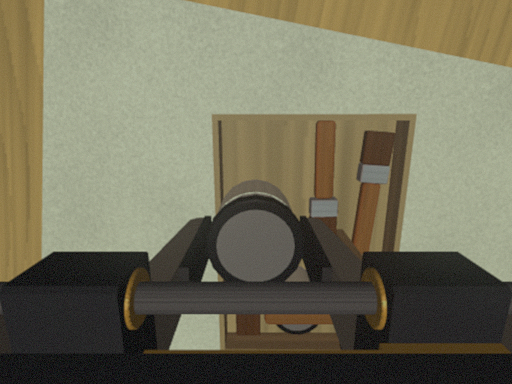

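Jar 3 hangs over the free strip between the left wall (column ~218) and brush 1 (columns 308–338). Lower and release.

Emit:
arm_command(increments=".01 .01 .1 0 0 0 .3;.01 .01 .25 0 0 0 .3;.01 .01 .4 0 0 0 .3;.01 .01 .5 0 0 0 .3;.01 .01 .56 0 0 0 .3;.01 .01 .605 0 0 0 .3;.01 .01 .605 0 0 0 .3;.01 .01 .605 0 0 0 .3;.01 .01 .605 0 0 0 .3;.01 .01 .605 0 0 0 .3")

```text
t: 66.05
position: [0.366, 0.4164, 0.0491]
eef_rot: [0.639, 0.77, 0.0, 0.0]
ft_force: [0.4, -0.1, -0.4]
grip_width: 0.0527
grasp_force: 30.0
```

Emit:
arm_command(increments="0 0 0 0 0 0 .67;0 0 0 0 0 0 .67;0 0 0 0 0 0 .67;0 0 -.1 0 0 0 .67;0 0 -.3 0 0 0 .67;0 0 -.6 0 0 0 .67;0 0 -.9 0 0 0 .67;0 0 -1 0 0 0 .67;0 0 -1 0 0 0 .67;0 0 -1 0 0 0 .67")

```text
t: 67.3
position: [0.3651, 0.4157, 0.2469]
eef_rot: [0.639, 0.77, -0.001, -0.0]
ft_force: [-0.4, -0.7, -0.8]
grip_width: 0.062
grasp_force: 0.0
```

```bash
python3 look.py; python3 plan.py t0,0,.245,100.7
```

```text
jar [367. 416.] [54. 53.] 47.5 z 0.0662
jar [431. 290.] [54. 52.] 47.1 z 0.0664
jar [511. 263.] [51. 54.] 1.1 z 0.066
t 67.3 pos [0.3649 0.4156 0.2465] yaw 10.6 j6 0.45 F [-0.1 -0.4 -0. ] w 0.0617
t0,0,.245,100.7 [0.432 0.35 ] shift [-0.384  0.269  0.007] turn [-2.000e-03 -1.000e-03 -1.001e+00]
```

```bash
python3 plan.py t0,0,.245,-79.3 t0,0,.121,-79.3
```

```text
t 67.3 pos [0.3649 0.4156 0.2465] yaw 10.6 j6 0.45 F [-0.1 -0.4 -0. ] w 0.0617
t0,0,.245,-79.3 [0.432 0.35 ] shift [-0.384  0.269  0.007] turn [-0.001  0.002  0.999]
t0,0,.121,-79.3 [0.432 0.35 ] shift [0.   0.   0.62] turn [0. 0. 0.]
```

Emit:
arm_command(increments="-.1 .07 0 0 0 .11 .5;-.2 .14 0 0 0 .22 .5;-.3 .2 0 0 0 .33 .5;-.384 .269 0 0 0 .44 .5;-.384 .269 0 0 0 .55 .5;-.384 .269 0 0 0 .66 .5;-.384 .269 0 0 0 .77 .5;-.384 .269 0 0 0 .88 .5;-.384 .269 0 0 0 1 .5;-.384 .269 0 0 0 1 .5")

```text
t: 68.6
position: [0.4321, 0.3503, 0.2469]
eef_rot: [0.996, 0.094, -0.001, 0.001]
ft_force: [-0.7, -0.9, 0.3]
grip_width: 0.0463
grasp_force: 0.0
```

Emit:
arm_command(increments="0 0 0 0 0 0 .5;0 0 0 0 0 0 .5;0 0 0 0 0 0 .5;0 0 0 0 0 0 .5;0 0 0 0 0 0 .5;0 0 0 0 0 0 .5;0 0 0 0 0 0 .5;0 0 0 0 0 0 .5;0 0 0 0 0 0 .5;0 0 0 0 0 0 .5")

```text
t: 69.85
position: [0.4328, 0.3507, 0.2487]
eef_rot: [0.996, 0.093, -0.0, -0.0]
ft_force: [0.4, -0.3, 0.7]
grip_width: 0.0458
grasp_force: 0.0
```

```bash
python3 - <<'E'
from h import *
im,d,K,W=grab("wrist"); cv2.imwrite("pics/w10.png",im); P=cloud(d,K,W); p=tool()[:3,3]
m=((abs(P[...,2]-.15)<.01)&(np.hypot(P[...,0]-p[0],P[...,1]-p[1])<.1)).astype(np.uint8)
c=max(cv2.findContours(m,0,2)[0],key=cv2.contourArea)
print(cv2.minAreaRect(np.array([ray(u,v,K,W,.151)[:2]*1000 for u,v in c[:,0]],np.float32)))
E
python3 plan.py t0,0,.121,-79.3
```

```text
((430.34344482421875, 352.42669677734375), (100.04234313964844, 17.489524841308594), 10.75593376159668)
t 69.9 pos [0.4328 0.3507 0.2487] yaw -79.4 j6 1.85 F [-0.   0.   0.1] w 0.0456
t0,0,.121,-79.3 [0.432 0.35 ] shift [-0.005  0.003  0.638] turn [ 0.     0.    -0.001]
```

View pics/w10.png

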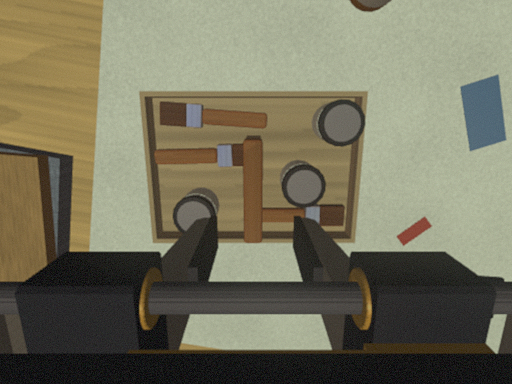

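The wrist view shows all three brushes and three jars in the tray, with the handle bar at columns 244–262, squarely between the fingers. I'll descend, grip and lift gently.

Emit:
arm_command(increments="-.005 0 .15 0 0 0 .5;-.005 0 .3 0 0 0 .5;-.005 0 .45 0 0 0 .5;-.005 0 .58 0 0 0 .5;-.005 0 .638 0 0 0 .5;-.005 0 .638 0 0 0 .5;-.005 0 .638 0 0 0 0;-.005 0 .638 0 0 0 0;-.005 0 .638 0 0 0 0;-.005 0 .638 0 0 0 0")

```text
t: 71.15
position: [0.4322, 0.3516, 0.122]
eef_rot: [0.996, 0.093, 0.001, -0.001]
ft_force: [-0.8, 3.5, 2.0]
grip_width: 0.0179
grasp_force: 30.0
```

Emit:
arm_command(increments="0 0 -.01 0 0 0 0;0 0 -.02 0 0 0 0;0 0 -.03 0 0 0 0;0 0 -.05 0 0 0 0;0 0 -.07 0 0 0 0;0 0 -.09 0 0 0 0;0 0 -.11 0 0 0 0;0 0 -.13 0 0 0 0;0 0 -.15 0 0 0 0;0 0 -.15 0 0 0 0")

```text
t: 72.4
position: [0.4322, 0.3507, 0.1516]
eef_rot: [0.996, 0.093, 0.001, -0.0]
ft_force: [-0.3, -0.7, -7.5]
grip_width: 0.0176
grasp_force: 30.0
```

```bash
python3 plan.py .432,.35,.18,-79.3; python3 - <<'E'
from h import *
print(monitor.sense()["torque"]); im,d,K,W=grab("side"); cv2.imwrite("pics/s11.png",im)
E
```

```text
t 72.4 pos [0.4322 0.3507 0.1516] yaw -79.4 j6 1.85 F [-0.3 -0.7 -7.5] w 0.0176
.432,.35,.18,-79.3 [0.432 0.35 ] shift [-0.001  0.003 -0.142] turn [-0.    -0.001 -0.001]
[ 0.10669059  0.19631296 -0.0295838 ]
```

View pics/s11.png

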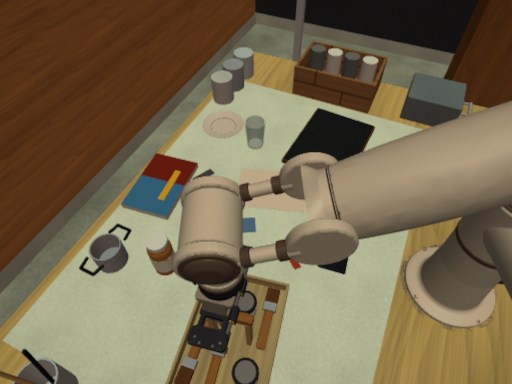

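The tray hangs level about 30 mm up, with the jars upright inside at (245,300) and (245,370).

```bash
python3 plan.py .432,.35,.2,-79.4 .435,.17,.2,-79.4 .44,-.01,.2,-83 .435,-.19,.2,-90 .428,-.359,.2,-93.9 .428,-.359,.145,-93.9
```

```text
t 72.5 pos [0.432  0.3505 0.1513] yaw -79.4 j6 1.85 F [-0.7  1.1 -8.8] w 0.0179
.432,.35,.2,-79.4 [0.432 0.35 ] shift [-0.     0.003 -0.243] turn [-0. -0.  0.]
.435,.17,.2,-79.4 [0.435 0.17 ] shift [-0.151  0.887  0.   ] turn [0. 0. 0.]
.44,-.01,.2,-83 [ 0.44 -0.01] shift [-0.141  0.889  0.   ] turn [0.   0.   0.04]
.435,-.19,.2,-90 [ 0.435 -0.19 ] shift [-0.134  0.89   0.   ] turn [0.    0.    0.078]
.428,-.359,.2,-93.9 [ 0.428 -0.359] shift [-0.035  0.845  0.   ] turn [0.    0.    0.043]
.428,-.359,.145,-93.9 [ 0.428 -0.359] shift [0.    0.    0.275] turn [0. 0. 0.]
```

Emit:
arm_command(increments="0 0 -.02 0 0 0 0;0 0 -.05 0 0 0 0;0 0 -.08 0 0 0 0;0 0 -.11 0 0 0 0;0 0 -.14 0 0 0 0;0 0 -.17 0 0 0 0;0 0 -.2 0 0 0 0;0 0 -.22 0 0 0 0;0 0 -.24 0 0 0 0;0 0 -.243 0 0 0 0")

```text
t: 73.7
position: [0.432, 0.3506, 0.2]
eef_rot: [0.996, 0.093, 0.0, -0.0]
ft_force: [0.7, 0.1, -8.7]
grip_width: 0.0177
grasp_force: 30.0
```

Emit:
arm_command(increments="-.003 .02 0 0 0 0 0;-.01 .06 0 0 0 0 0;-.02 .13 0 0 0 0 0;-.037 .22 0 0 0 0 0;-.056 .33 0 0 0 0 0;-.075 .44 0 0 0 0 0;-.094 .55 0 0 0 0 0;-.112 .66 0 0 0 0 0;-.13 .77 0 0 0 0 0;-.15 .88 0 0 0 0 0")

```text
t: 74.95
position: [0.4345, 0.1702, 0.1997]
eef_rot: [0.996, 0.092, 0.0, 0.0]
ft_force: [0.1, -0.5, -7.6]
grip_width: 0.0178
grasp_force: 30.0
```

Emit:
arm_command(increments="-.016 .1 0 0 0 .004 0;-.03 .19 0 0 0 .008 0;-.045 .28 0 0 0 .012 0;-.06 .37 0 0 0 .016 0;-.073 .46 0 0 0 .02 0;-.087 .55 0 0 0 .024 0;-.1 .64 0 0 0 .028 0;-.115 .725 0 0 0 .032 0;-.128 .81 0 0 0 .036 0;-.141 .889 0 0 0 .04 0")

```text
t: 76.2
position: [0.4393, -0.0093, 0.1997]
eef_rot: [0.998, 0.061, 0.0, 0.0]
ft_force: [-0.1, -0.5, -8.3]
grip_width: 0.0178
grasp_force: 30.0
```

Emit:
arm_command(increments="-.014 .09 0 0 0 .008 0;-.027 .18 0 0 0 .016 0;-.04 .27 0 0 0 .024 0;-.054 .36 0 0 0 .032 0;-.067 .45 0 0 0 .04 0;-.08 .54 0 0 0 .048 0;-.094 .63 0 0 0 .056 0;-.107 .72 0 0 0 .063 0;-.12 .805 0 0 0 .07 0;-.134 .89 0 0 0 .078 0")

```text
t: 77.45
position: [0.435, -0.1891, 0.1996]
eef_rot: [1.0, -0.0, -0.0, -0.0]
ft_force: [-0.1, -0.2, -8.9]
grip_width: 0.0178
grasp_force: 30.0
```

Emit:
arm_command(increments="-.004 .1 0 0 0 .005 0;-.008 .2 0 0 0 .01 0;-.013 .31 0 0 0 .015 0;-.018 .42 0 0 0 .02 0;-.022 .53 0 0 0 .026 0;-.027 .64 0 0 0 .032 0;-.03 .73 0 0 0 .037 0;-.033 .79 0 0 0 .04 0;-.035 .83 0 0 0 .043 0;-.035 .845 0 0 0 .043 0")

```text
t: 78.7
position: [0.4281, -0.357, 0.1996]
eef_rot: [0.999, -0.034, -0.0, -0.0]
ft_force: [-0.4, 0.0, -8.8]
grip_width: 0.0177
grasp_force: 30.0
```

```bash
python3 plan.py .428,-.359,.16,-93.9; python3 - <<'E'
from h import *
im,d,K,W=grab("side"); cv2.imwrite("pics/s12.png",im)
E
```

```text
t 78.7 pos [ 0.4281 -0.357   0.1996] yaw -93.9 j6 0.73 F [-0.4  0.  -8.8] w 0.0177
.428,-.359,.16,-93.9 [ 0.428 -0.359] shift [0.    0.01  0.198] turn [-0.  0.  0.]
```

View pics/s12.png

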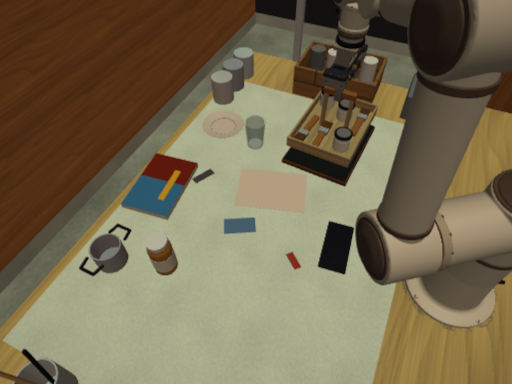

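The tray is level above the riser (side view around (335,130)), with nothing spilled. I'll lower it most of the way and check the centring.

Emit:
arm_command(increments="0 .005 .02 0 0 0 0;0 .01 .05 0 0 0 0;0 .01 .08 0 0 0 0;0 .01 .11 0 0 0 0;0 .01 .14 0 0 0 0;0 .01 .17 0 0 0 0;0 .01 .2 0 0 0 0;0 .01 .22 0 0 0 0;0 .01 .23 0 0 0 0;0 .01 .23 0 0 0 0")

```text
t: 80.0
position: [0.4279, -0.3589, 0.1536]
eef_rot: [0.999, -0.034, -0.0, -0.0]
ft_force: [-0.3, -0.1, -8.1]
grip_width: 0.0177
grasp_force: 30.0
```

```bash
python3 plan.py .428,-.359,.142,-93.9; python3 - <<'E'
from h import *
for n in("top","side"):
    im,d,K,W=grab(n); P=cloud(d,K,W)
    for lo,hi in((.055,.085),):
        m=(P[...,2]>lo)&(P[...,2]<hi)&(abs(P[...,0]-.428)<.16)&(abs(P[...,1]+.359)<.2)
        q=P[m].astype(np.float32)[:,:2]*1000; r=cv2.minAreaRect(q); print(n,len(q),r,np.median(P[m][:,2]))
        # tilt: rim plane
        Q=P[m]; A=np.c_[Q[:,:2],np.ones(len(Q))]; print(np.linalg.lstsq(A,Q[:,2],rcond=None)[0].round(4))
cv2.imwrite("pics/t13.png",cv2.resize(grab("top")[0][150:300,280:450],None,fx=3.5,fy=3.5))
E
```

```text
t 80.0 pos [ 0.4279 -0.3589  0.1536] yaw -93.9 j6 0.72 F [-0.3 -0.1 -8.1] w 0.0177
.428,-.359,.142,-93.9 [ 0.428 -0.359] shift [0.001 0.001 0.058] turn [-0.  0.  0.]
top 552 ((428.3258361816406, -359.20550537109375), (281.7486877441406, 200.3715057373047), 86.2444076538086) 0.06598291245811061
[-0.0051  0.0064  0.069 ]
side 963 ((428.15032958984375, -356.09735107421875), (283.75762939453125, 201.07382202148438), 86.23574829101562) 0.06531011998934044
[-0.0057 -0.0075  0.0656]
```

View pics/t13.png

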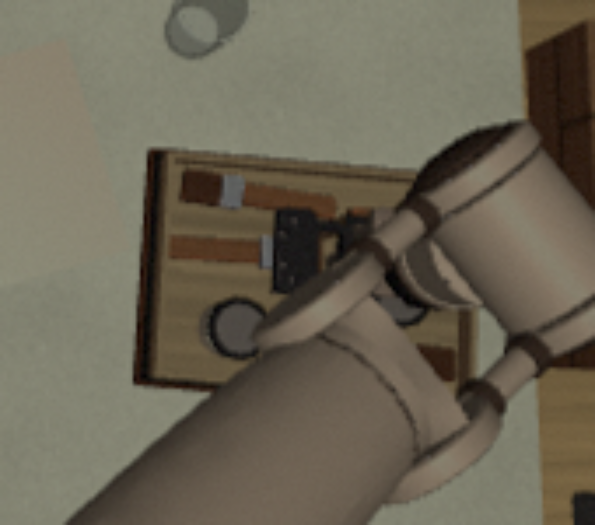

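The tray measures (428,-359) at 86.2° against the riser's (428,-359) at 86.1°, and it is level. Set it down, release and retreat.

Emit:
arm_command(increments="0 0 .01 0 0 0 0;0 0 .02 0 0 0 0;0 0 .03 0 0 0 0;0 0 .038 0 0 0 0;0 0 .045 0 0 0 0;0 0 .051 0 0 0 0;0 0 .057 0 0 0 0;0 0 .06 0 0 0 0;0 0 .06 0 0 0 0;0 0 .06 0 0 0 0")

```text
t: 81.4
position: [0.4278, -0.3589, 0.1421]
eef_rot: [0.999, -0.034, -0.0, 0.0]
ft_force: [-2.4, 2.1, -3.0]
grip_width: 0.0178
grasp_force: 30.0
```

Emit:
arm_command(increments="0 0 0 0 0 0 .15;0 0 0 0 0 0 .3;0 0 0 0 0 0 .4;0 0 0 0 0 0 .4;0 0 0 0 0 0 .4;0 0 -.1 0 0 0 .4;0 0 -.2 0 0 0 .4;0 0 -.35 0 0 0 .4;0 0 -.5 0 0 0 .4;0 0 -.6 0 0 0 .4")

```text
t: 82.65
position: [0.4283, -0.3593, 0.2635]
eef_rot: [0.999, -0.034, 0.001, 0.001]
ft_force: [0.5, -0.2, -0.4]
grip_width: 0.0372
grasp_force: 0.0
```

Emit:
arm_command(increments="0 -.1 0 0 0 0 .4;0 -.3 0 0 0 0 .4;0 -.5 0 0 0 0 .4;0 -.7 0 0 0 0 .4;0 -.9 0 0 0 0 .4;0 -1 0 0 0 0 .4;0 -1 0 0 0 0 .4;0 -1 0 0 0 0 .4;0 -1 0 0 0 0 .4;0 -1 0 0 0 0 .4")

```text
t: 83.9
position: [0.4413, -0.1601, 0.2616]
eef_rot: [0.999, -0.034, -0.0, 0.0]
ft_force: [-0.3, 0.5, 0.5]
grip_width: 0.0367
grasp_force: 0.0
```

```bash
python3 - <<'E'
from h import *
for n in("top","side"):
    im,d,K,W=grab(n); P=cloud(d,K,W)
    m=(P[...,2]>.045)&(P[...,2]<.065)&(abs(P[...,0]-.428)<.16)&(abs(P[...,1]+.359)<.2)
    print(n,m.sum(),cv2.minAreaRect(P[m].astype(np.float32)[:,:2]*1000),np.median(P[m][:,2]))
    m=(P[...,2]>.07)&(P[...,2]<.1)&(abs(P[...,0]-.428)<.16)&(abs(P[...,1]+.359)<.2)
    for c in cv2.findContours(m.astype(np.uint8),0,2)[0]:
        if cv2.contourArea(c)>60: v=c[:,0].mean(0).astype(int); print("jar",P[v[1],v[0]].round(3))
cv2.imwrite("pics/s14.png",cv2.resize(im[60:200,260:400],None,fx=4,fy=4))
E
```

```text
top 554 ((428.2093811035156, -359.84234619140625), (282.2936096191406, 200.58546447753906), 86.16718292236328) 0.05511549965350271
jar [ 0.408 -0.421  0.085]
jar [ 0.485 -0.46   0.084]
side 725 ((428.28265380859375, -356.677734375), (284.5187072753906, 201.19183349609375), 85.99229431152344) 0.05335170178620796
jar [ 0.382 -0.272  0.085]
jar [ 0.418 -0.405  0.085]
```

View pics/s14.png

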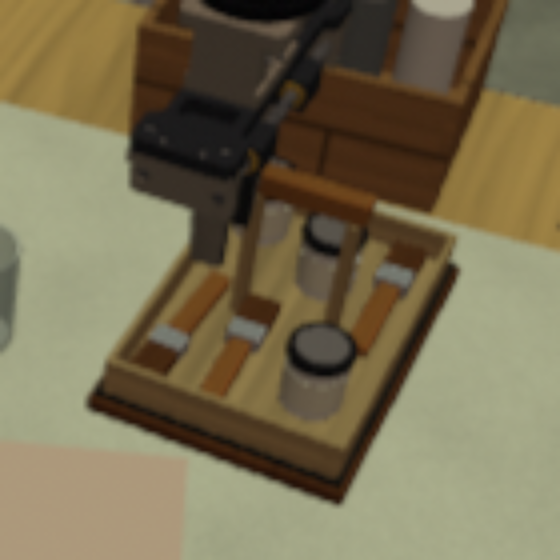

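The tray sits squarely on the riser, with three upright closed jars (crop (318,370), (330,250) and (270,215)) and three flat brushes inside. Handing in.

```bash
python3 -c "
from h import *
print(order.close_job())"
```

```text
the job is handed in; nothing more can be done
None
```

The job is handed in: all three lids were pressed home, the three jars and three brushes are in the tray, and the tray sits centred and level on the serving board (within about 3 mm), finished at about 84 s of the 210 s.

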